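# Fish the valve out of the sippy cup with the bottle tongs

### The job

The little rubber valve has dropped into the steel sippy cup: draw the sprung tongs out of the tall well by their head and stand them in the short well, then take them afresh by the grips on their arms and squeeze them to lift the valve out of the cup. Set it down gently in the small square pocket of the sliding tray, let it go, and stand the tongs upright in the short well again. Never touch the valve with the fingers; leave the cup standing where it is and disturb nothing else.

Things in the scene. Friction and masses are not known exactly. Their poses are not given: they have to be found in the camera images.
- tongs: steel sprung tongs, upright, tips down, 154 mm tall, 75 g; they start in the tall well. Origin midway between the feet of the tips; z up along the tongs, y the way the two arms squeeze together, x across; alike under a half turn about z. Tips: rubber pads 16 mm wide (x) and tall, relaxed gap 38 mm, 47 mm over their outsides
- tongs_head (a point): centre of the tongs' head, z = 142 mm in the tongs' frame: solid block 24 mm wide in x, 10 mm in y, 24 mm tall. The arms spread beside and below it in y, so it is gripped across x; this does not squeeze the arms
- tongs_grips (a point): midway between the rubber grips on the tongs' two arms, z = 110 mm in the tongs' frame. Each grip is 20 mm wide in x and 28 mm tall; relaxed, the two measure 40 mm over all in y, 42 mm at their lower ends. The head ends 44 mm above this point
- jaw_l (a joint): squeeze of the tongs' +y arm about its hinge at z = 146 mm in the tongs' frame (rad): 0 relaxed, 0.08 with the tips 16 mm apart, 0.125 nearly shut (its stop). About 5 N on each grip starts to move it, 12 N brings the tips to 16 mm apart, 16 N shuts them; grips travel 36 mm per rad, tips 4 times as far
- jaw_r (a joint): the same for the -y arm. Held at a finger opening of about 38 mm (grips squeezed 1 to 2 mm each) the tongs do not slip and the tips stay about 28 mm apart, open enough to go round the valve; let back to that width they drop it. The tips sink by about 1 mm as they close
- valve: white rubber valve, upright cylinder 16 mm in diameter and 15 mm high with a 9 mm nub on top (20 mm in all), 14 g; origin at the centre of its underside. It starts on the floor of the cup, within about 9 mm of the centre, too deep for fingers
- cup: stainless steel sippy cup without lid, loose, 200 g, outer diameter 72 mm, inner 66 mm, height 79 mm, inner floor 3 mm above its underside; two loop handles at +y and -y reach 53 mm from the axis between z = 22 and 62 mm. Origin at the centre of its underside, z up
- tall_well: fixed white well in which the tongs start, 120 mm high, mouth 24 mm (x) by 56 mm (y), walls 5 mm; foot plate 60 x 90 mm. Origin at the centre of its underside; inner floor 6 mm up. Only the head of the tongs stands out of it, so they must be lifted at least 114 mm to clear it
- short_well: fixed white well, same mouth and foot but 50 mm high with a flared lip up to 59 mm. Origin at the centre of its underside. The tongs fit with their x along its x (either way round), with 4 mm play on each side
- short_well_floor (a point): centre of the short well's inner floor, 6 mm above its underside, axes as the short well: the tongs' origin comes here when they stand in it
- pocket (a point): centre of the floor of the small square pocket (90 x 90 mm inside, walls 29 mm above its floor) at the +y end of the sliding beech divider tray; axes as the world. The long part of the tray, towards -y, holds three small white spoons
- tray (a joint): slide of the divider tray along its runners (m), positive to +y, range -0.12 to 0.12; stiff (4 N), stays where it is
- plates: bystander: stack of four blue toddler plates, one body, 168 mm across, 38 mm high; origin at the centre of its underside
- bowl: bystander: green silicone suction bowl, 120 mm across, 50 mm high; origin at the centre of its underside
- fork: bystander: yellow plastic fork lying flat along its x axis, 135 mm long, 6 mm thick; origin at the centre of its underside
- spoon: bystander: metal spoon with a wooden handle lying flat along its x axis, 130 mm long; origin at the centre of its underside
- snack_pot: bystander: round lidded pot, 64 mm across, 60 mm high; origin at the centre of its underside
- beaker: bystander: grey plastic beaker, 66 mm across, 70 mm high; origin at the centre of its underside
- cup_lid: bystander: flat grey disc lid, 74 mm across, 14 mm high; origin at the centre of its underside

How it is judged:
On the way, in this order (a step that is already met when the one before it is completed fails the run):
1. the tongs stand let go in the short well (horizontal distance between tongs and short_well_floor below 0.012 m and z of tongs in the frame of short_well_floor below 0.008 m and angle between tongs's own z axis and vertical below 0.2 rad and contact force between the fingers and tongs below 0.1 N), for 0.2 s.
2. the tongs hold the valve clear of the cup (contact force between tongs and valve above 0.3 N and z of valve in the frame of cup above 0.082 m), for 0.2 s.
3. the valve lies released in the small square pocket of the tray (x of valve in the frame of pocket between -0.045 and 0.045 m and y of valve in the frame of pocket between -0.045 and 0.045 m and z of valve in the frame of pocket below 0.018 m and contact force between tongs and valve below 0.05 N), for 0.2 s.
At the end, for the whole second after the job is handed in: Valve at rest on the pocket floor (within 45 mm of its centre in x and y, under 18 mm up), free of the tongs; tongs at rest, let go, in the short well (origin within 12 mm of its floor centre, under 8 mm up, tilt under 0.2 rad); cup upright (0.1 rad), within 25 mm of its start (all of step 1 and all of step 3 and linear speed of each of tongs, valve below 0.02 m/s and angle between cup's own z axis and vertical below 0.1 rad and distance of cup from where it was at the start of the episode below 0.025 m); the robot touches nothing.
It fails at once if the fingers touch the valve (contact force between the fingers and valve above 0.1 N).
It fails at once if the valve is dropped into the tray (faster than 0.6 m/s inside the pocket) (horizontal distance between valve and pocket below 0.06 m and z of valve in the frame of pocket below 0.03 m and linear speed of valve above 0.6 m/s).
It fails at once if the cup is tipped or pushed more than 25 mm (angle between cup's own z axis and vertical above 0.35 rad or distance of cup from where it was at the start of the episode above 0.025 m).
It fails at once if a bystander is moved more than 25 mm (distance of any of plates, bowl, fork, spoon, snack_pot, beaker, cup_lid from where it was at the start of the episode above 0.025 m).
It also fails if it takes over 67 s, if anything falls off the work surface, if the arm or the gripper's body presses on something with over 40 N, if the wrist force passes 120 N, or if a joint passes its speed limit or range.

### The arm

A 6-joint arm with a two-finger parallel gripper is mounted at the origin on the work surface. World frame = base frame: x ahead of the robot, y to its left, z up, the work surface at z = 0. Lengths are in m, angles in rad, forces in N, time in s.
With the tool pointing down it reaches from about 0.25 to 0.725 m from the base axis. Payload 4 kg.
Tool frame: the origin (TCP) lies at the very end of the fingers, on their centre line; the grasp point (between the pads) lies 19 mm behind it; z points along the fingers, y is the direction in which the jaws open and shut (so a half turn about z gives the same grasp; the last joint's range is limited). The gripper opens to 85 mm and grips with 20 to 120 N. Pads are 22 mm wide; open, the fingers measure 114 mm over their backs; the gripper's body (76 mm by 85 mm) begins 54 mm behind the grasp point. The pads swing forward as they close: fully open they stand 13 mm farther back than shut.
Start: joints at [1.298, 0.241, 0.005, 1.335, 0, 1.571], TCP at [0.135, 0.482, 0.203] pointing down, gripper open.
Joint ranges: [-2.72, 2.72], [-1.05, 1.87], [-1.09, 1.28], [-1.99, 2.15], [-1.42, 1.44], [-3.14, 3.14]. Speed limits (rad/s): [2.79, 2.79, 3.14, 3.14, 3.14, 3.14].

### API

Orientations are given as a unit quaternion [x, y, z, w].
In Python, from workcell import bot gives the robot as it stands.
- The arm moves only by the shell command python3 -m crank 'ROWS'. ROWS is JSON, a list that holds one entry, the list of rows, each a list of 5 numbers: the shift along the tool's x, y, z in mm, then the turn about the tool's z in degrees, then the closure in counts, from 0 (fully open) to 255 (shut). In form: [[[tx, ty, tz, turn, grip], ...]]. A call has 1 to 12 rows; each row shifts and turns the pose as measured when the row begins, along the tool's axes as they then stand; what a row does not reach is not made up. A row lasts 1/8 s, in which the tool goes at most 62.5 mm and 10.7 degrees, less where a joint would pass 70% of its speed; a pose out of reach is approached as far as the arm can. A call is refused whole if a number of a shift passes 62.5 or a number of a turn 10.7, either way. A call with a gripper value outside its range is refused whole. The fingers move at their own pace and stop on an object; the grip force is fixed at half the most. Time passes only in rows, so rows that do not move let the fingers close. It gives the time, the measured TCP pose, the force and the opening at its end, in the units of the state.
- bot.get_obs(): the state, without advancing time (a new reading comes with each control period).
- bot.camera(name): name is "scene" or "top"; returns a dict with "img" (384x512x3 uint8, blue, green, red), "depth" (384x512 float32, m along the optical axis (not along the pixel's ray), 0 where there is no reading), "fx", "fy", "cx", "cy" (pixels), "R" (3x3) and "t" (3): a world point X has camera coordinates R X + t. Camera axes: x right, y down, z forward; pixel columns grow to the right and rows downward; lengths in m; the calibration is good to about 2 mm. A picture is of the moment at which its call begins.
- bot.job_done(): hands the job in, once; it reports no verdict.
The state is a dict: "clock": time; "joint_pos": joint angles; "joint_vel": joint speeds; "tau": joint torques, N m; "eef_pos": TCP position; "tool_rot": TCP orientation; "ft_force": force on the tool from outside, world axes, zero at the start; "ft_torque": the same for the moment, N m; "grip_width": finger opening in m.
Only numpy, scipy, OpenCV 4.12 (cv2) and the standard library are available. Lean on these libraries where they do the work, as an engineer would, in place of code of your own. Each camera call takes 0.05 s, during which the arm holds its last target.

## Working session

There is one attempt and no reset: what is moved stays moved. The work goes in short steps, Python scripts to look and compute and a shell command to move; the robot and the scene stay as the last step left them, time stands still between calls to the robot, and variables do not carry over. Pictures are saved under pics/ and viewed, and the job is handed in when it is done.

```bash
ls; mkdir -p pics
python3 - <<'E'
from workcell import bot
import cv2,numpy as np
o=bot.get_obs()
print({k:np.round(v,4).tolist() if not isinstance(v,float) else v for k,v in o.items()})
for n in ("scene","top"):
    c=bot.camera(n); cv2.imwrite(f"pics/{n}0.png",c["img"]); np.savez(f"{n}0.npz",**c)
    print(n,c["fx"],c["fy"],c["cx"],c["cy"],np.round(c["R"],4).tolist(),np.round(c["t"],4).tolist())
E
```

```text
pics
{'clock': 0.0, 'joint_pos': [1.298, 0.2414, 0.0038, 1.3352, 0.0, 1.5708], 'joint_vel': [-0.0016, -0.0003, 0.0024, -0.0011, 0.0001, 0.001], 'tau': [0.0017, -37.2318, 25.2407, 0.0171, 0.0004, -0.0], 'eef_pos': [0.1345, 0.4809, 0.2018], 'tool_rot': [0.136, 0.9907, -0.001, -0.0001], 'ft_force': [0.6981, 0.3501, 0.1386], 'ft_torque': [0.037, -0.0486, 0.0101], 'grip_width': 0.08568597248664417}
scene 354.89895215651393 354.89895215651393 251.5943644399117 189.93336605095485 [[0.345, 0.9386, 0.0074], [0.6665, -0.2394, -0.706], [-0.6609, 0.2485, -0.7082]] [-0.1885, -0.2807, 1.5242]
top 476.120840183019 476.120840183019 257.50587787269563 189.9241412386366 [[-0.0074, -0.9999, 0.0106], [-0.9979, 0.0067, -0.0642], [0.0641, -0.0111, -0.9979]] [-0.0188, 0.5384, 1.3063]
```

View pics/scene0.png

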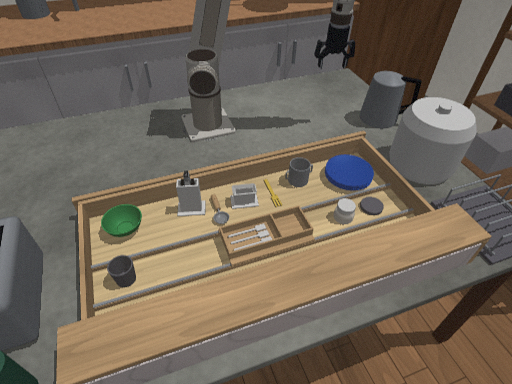

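View pics/top0.png

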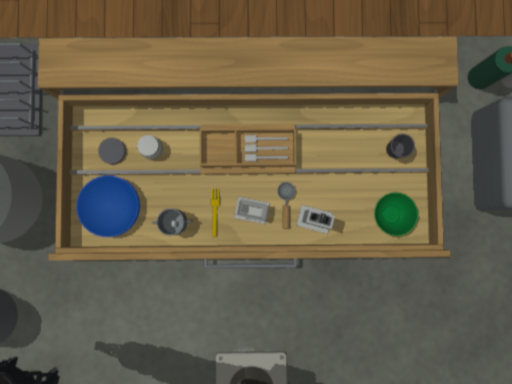

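```bash
cat > h.py <<'E'
import numpy as np,cv2
from workcell import bot
def cloud(c):
    h,w=c["depth"].shape; v,u=np.mgrid[:h,:w]; d=c["depth"]
    P=np.stack([(u-c["cx"])/c["fx"]*d,(v-c["cy"])/c["fy"]*d,d],-1)
    return (P-c["t"])@c["R"]   # R^T (P-t)
def ray(c,u,v,z):
    d=c["R"].T@np.array([(u-c["cx"])/c["fx"],(v-c["cy"])/c["fy"],1.]); o=-c["R"].T@c["t"]
    return o+d*(z-o[2])/d[2]
def proj(c,X):
    p=c["R"]@np.asarray(X)+c["t"]; return np.array([c["fx"]*p[0]/p[2]+c["cx"],c["fy"]*p[1]/p[2]+c["cy"]])
def look(name,tag,u0,u1,v0,v1,s):
    c=bot.camera(name); im=cv2.resize(c["img"][v0:v1,u0:u1],None,fx=s,fy=s,interpolation=cv2.INTER_CUBIC)
    cv2.imwrite(f"pics/{tag}.png",im); return c
def state():
    from scipy.spatial.transform import Rotation as R
    o=bot.get_obs(); M=R.from_quat(o["tool_rot"]).as_matrix()
    return o,M
E
python3 - <<'E'
import numpy as np,cv2
from h import *
for n,(u0,u1,v0,v1) in {"top":(140,345,120,250),"scene":(160,330,145,270)}.items():
    c=dict(np.load(n+"0.npz"))
    cv2.imwrite(f"pics/{n}0z.png",cv2.resize(c["img"][v0:v1,u0:u1],None,fx=3.9,fy=3.9,interpolation=cv2.INTER_CUBIC))
    P=cloud(c)
    if n=="top":
        for uv in [(316,218),(318,216),(251,210),(172,222),(172,212),(221,148),(240,190),(330,200),(205,150),(225,190),(100,148),(68,170),(150,145)]:
            print(uv,np.round(P[uv[1],uv[0]],4))
E
```

```text
(316, 218) [ 0.4586 -0.1676  0.1427]
(318, 216) [ 0.4635 -0.171   0.1548]
(251, 210) [ 0.4826 -0.0042  0.0166]
(172, 222) [0.4511 0.2114 0.0346]
(172, 212) [0.4786 0.2145 0.0168]
(221, 148) [0.6534 0.0772 0.0365]
(240, 190) [0.5385 0.0261 0.0144]
(330, 200) [ 0.5091 -0.2254  0.0092]
(205, 150) [0.6483 0.1214 0.0351]
(225, 190) [0.5389 0.0679 0.0134]
(100, 148) [0.6565 0.4118 0.0284]
(68, 170) [0.5944 0.4931 0.0429]
(150, 145) [0.6578 0.2656 0.0679]
```

View pics/top0z.png

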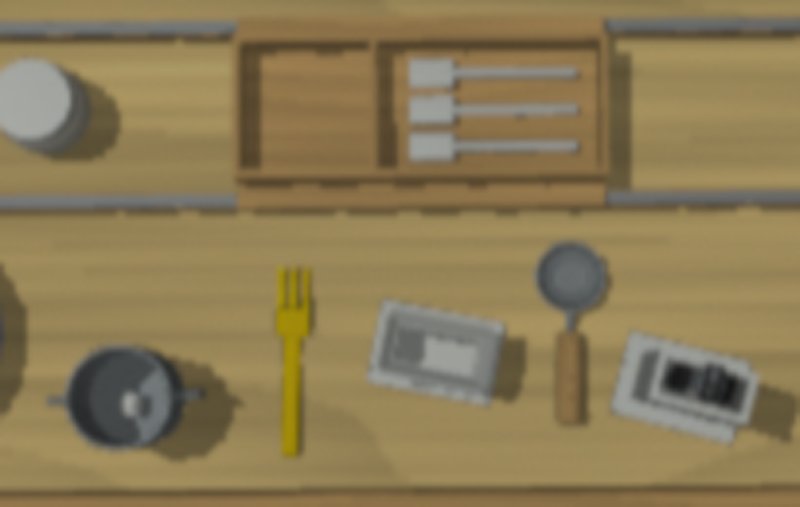

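View pics/scene0z.png

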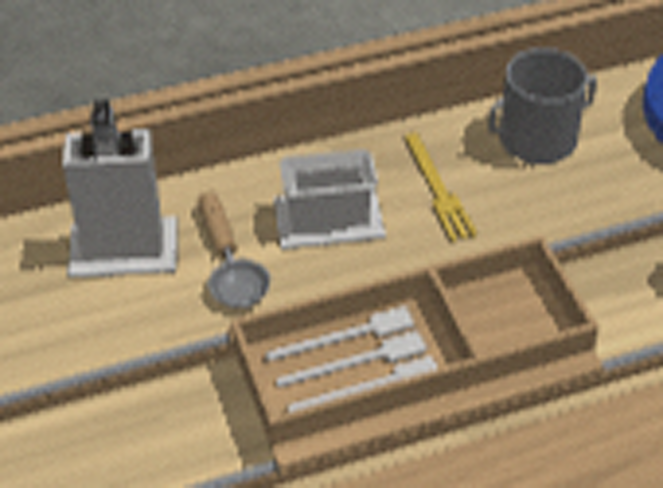

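Run:
```python
import numpy as np,cv2
from h import *
for n in ("top","scene"):
    c=dict(np.load(n+"0.npz")); P=cloud(c)
    def box(x0,x1,y0,y1,z0,z1):
        return (P[...,0]>x0)&(P[...,0]<x1)&(P[...,1]>y0)&(P[...,1]<y1)&(P[...,2]>z0)&(P[...,2]<z1)&(c["depth"]>0)
    def rep(nm,m):
        q=P[m]
        if len(q)<5: print(n,nm,len(q));return
        r=cv2.minAreaRect(q[:,:2].astype(np.float32)*1000)
        print(n,nm,len(q),"z",np.round(np.percentile(q[:,2],[5,50,95]),4),"rect",np.round(r[0],1),np.round(r[1],1),round(r[2],1),"mean",np.round(q.mean(0),4))
    rep("floor",box(.50,.55,-.02,.1,-.02,.03))
    rep("head",box(.4,.52,-.25,-.12,.141,.2))
    rep("tallrim",box(.4,.52,-.25,-.12,.122,.138))
    rep("shortrim",box(.42,.54,-.07,.06,.06,.09))
    rep("shortfoot+",box(.42,.54,-.07,.06,.018,.09))
    rep("cup",box(.38,.52,.14,.28,.08,.11))
    rep("cupall",box(.38,.52,.16,.27,.03,.11))
    rep("pocketwalls",box(.57,.72,-.14,.14,.055,.09))
    rep("drawerfront",box(.3,.42,-.3,.4,.03,.2))
```

```text
top floor 679 z [0.0075 0.012  0.0182] rect [525.1  40.1] [ 50.  117.5] 0.1 mean [0.5274 0.0432 0.0123]
top head 100 z [0.142  0.1676 0.1735] rect [ 459.9 -178.7] [37.3 23.6] 81.4 mean [ 0.4603 -0.1767  0.161 ]
top tallrim 160 z [0.1253 0.1314 0.1352] rect [ 457.9 -179.5] [67.7 34. ] 74.9 mean [ 0.4571 -0.1787  0.1311]
top shortrim 306 z [0.061  0.0682 0.0732] rect [484.1  -5.2] [77.8 46.4] 78.4 mean [ 0.4841 -0.0055  0.0676]
top shortfoot+ 476 z [0.0185 0.064  0.0726] rect [478.7  -5.6] [119.  102.4] 89.5 mean [ 0.4838 -0.0056  0.052 ]
top cup 254 z [0.0804 0.0849 0.0929] rect [434.2 209. ] [138.5 107.4] 89.5 mean [0.4173 0.209  0.0858]
top cupall 503 z [0.0322 0.0783 0.0918] rect [434.2 214.7] [108.6 107.6] 89.7 mean [0.429  0.2116 0.071 ]
top pocketwalls 642 z [0.057  0.064  0.0686] rect [653.8   3.8] [257.3 100.7] 89.7 mean [0.6567 0.0119 0.0637]
top drawerfront 3991 z [0.0526 0.0843 0.0924] rect [368.2  51.8] [700.6  84.7] 86.4 mean [0.3704 0.0481 0.0806]
scene floor 445 z [0.0089 0.0122 0.0196] rect [525.3  40. ] [119.9  49.5] 89.9 mean [0.5241 0.0372 0.0133]
scene head 72 z [0
[... 162 characters left out ...]
.5] 74.6 mean [ 0.465  -0.1812  0.129 ]
scene shortrim 174 z [0.061  0.0675 0.0715] rect [484.7  -5. ] [77.9 48.4] 77.9 mean [ 0.4821 -0.004   0.0669]
scene shortfoot+ 471 z [0.0188 0.0524 0.0707] rect [488.9  -6.2] [85.5 56.5] 78.6 mean [ 0.4892 -0.0063  0.0495]
scene cup 184 z [0.0802 0.0843 0.0912] rect [436.2 211.5] [111.8 137. ] 0.0 mean [0.4337 0.2092 0.085 ]
scene cupall 764 z [0.0361 0.0666 0.0887] rect [436.2 215. ] [111.9 109.5] 0.0 mean [0.435  0.2069 0.0648]
scene pocketwalls 727 z [0.0561 0.0627 0.0659] rect [654.4   4.2] [105.4 261.7] 0.3 mean [0.6583 0.0058 0.0619]
scene drawerfront 3170 z [0.0353 0.0772 0.0902] rect [386.4  50. ] [699.8  65.4] 89.7 mean [0.3822 0.0391 0.0697]
```

Run:
```python
import numpy as np,cv2
from h import *
ims=[]
for n,(u0,v0) in {"top":(290,195),"scene":(165,160)}.items():
    c=dict(np.load(n+"0.npz"))
    ims.append(cv2.resize(c["img"][v0:v0+60,u0:u0+50],(400,480),interpolation=cv2.INTER_NEAREST))
cv2.imwrite("pics/headz.png",np.hstack(ims))
o,M=state(); print(np.round(M,3))
```

```text
[[-0.963  0.269 -0.001]
 [ 0.269  0.963 -0.002]
 [-0.    -0.002 -1.   ]]
```

View pics/headz.png

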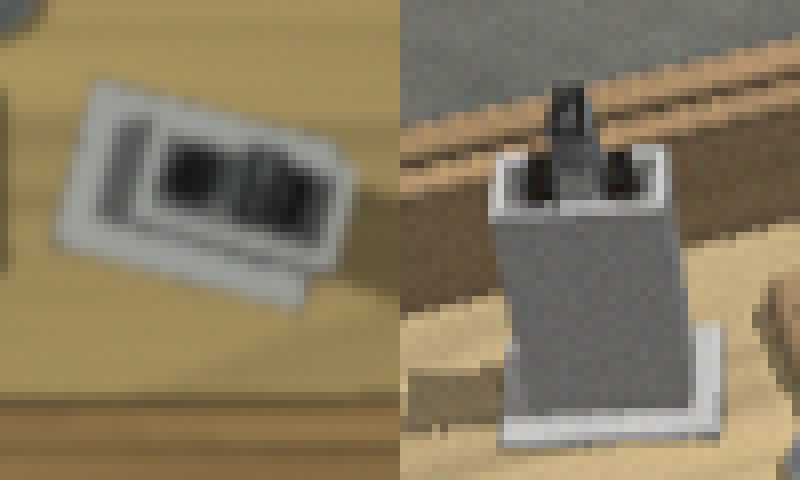

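Run:
```python
import numpy as np,cv2
from h import *
T=dict(np.load("top0.npz"));S=dict(np.load("scene0.npz"))
print("head",ray(T,322.3,217.7,.172)*1e3, ray(S,185.5,170.5,.172)*1e3)
f=lambda c,u0,v0,a,z:np.array([ray(c,u0+x/8-.5,v0+y/8-.5,z)[:2] for x,y in a])*1e3
rim=f(T,290,195,[(150,120),(355,160),(330,270),(135,230)],.132); print("tall rim top",rim.round(1).tolist(),rim.mean(0))
rim=f(S,165,160,[(90,152),(265,147),(270,212),(92,218)],.132); print("tall rim scene",rim.round(1).tolist(),rim.mean(0))
# masks: white/grey low saturation for wells, connected contour
for n,c in (("top",T),("scene",S)):
    hsv=cv2.cvtColor(c["img"],cv2.COLOR_BGR2HSV)
    P=cloud(c)
    m=((P[...,2]>.058)&(P[...,2]<.085)&(abs(P[...,0]-.484)<.06)&(abs(P[...,1]+.005)<.06)&(hsv[...,1]<60)).astype(np.uint8)
    ct,_=cv2.findContours(m,cv2.RETR_EXTERNAL,cv2.CHAIN_APPROX_NONE); k=max(ct,key=cv2.contourArea)
    w=np.array([ray(c,u,v,.071)[:2] for u,v in k[:,0]])*1e3
    print(n,"short rim",cv2.minAreaRect(w.astype(np.float32)))
# cup rim circle
for n,c in (("top",T),("scene",S)):
    P=cloud(c); m=(P[...,2]>.08)&(P[...,2]<.1)&(np.hypot(P[...,0]-.445,P[...,1]-.213)<.05)&(P[...,0]>.408)
    q=P[m][:,:2].astype(np.float32)*1e3; print(n,"cup",cv2.fitEllipse(q),cv2.minEnclosingCircle(q))
    ys,xs=np.where(m); w=np.array([ray(c,u,v,.091)[:2] for u,v in zip(xs,ys)]).astype(np.float32)*1e3
    print(cv2.minEnclosingCircle(w))
```

```text
head [ 459.0732792  -179.12429076  172.        ] [ 452.76707602 -177.11847772  172.        ]
tall rim top [[480.3, -149.7], [467.1, -214.5], [432.5, -206.0], [445.5, -144.4]] [ 456.36063107 -178.63688512]
tall rim scene [[433.4, -208.3], [453.4, -144.3], [488.9, -151.3], [469.5, -214.9]] [ 461.28501323 -179.70653574]
top short rim ((484.1082458496094, -5.185192108154297), (77.7537612915039, 46.39670944213867), 78.42044830322266)
scene short rim ((489.2243957519531, -6.4200439453125), (77.8531494140625, 50.28425216674805), 79.35802459716797)
top cup ((453.6216735839844, 207.3721466064453), (68.50267028808594, 68.63671112060547), 103.12279510498047) ((453.5707702636719, 207.84751892089844), 35.942466735839844)
((454.0914611816406, 207.45523071289062), 36.20241165161133)
scene cup ((455.6530456542969, 207.07127380371094), (68.51810455322266, 69.41899871826172), 76.12355041503906) ((454.56060791015625, 206.48849487304688), 38.0400276184082)
((459.4498291015625, 203.7537078857422), 40.405418395996094)
```

```bash
cat > go.py <<'E'
import sys,numpy as np
from h import *
o,M=state()
a=[float(x) for x in sys.argv[1:]]
p=o["eef_pos"]; y=np.degrees(np.arctan2(M[1,1],M[0,1]))
print("t",round(o["clock"],2),"tcp",np.round(np.array(p)*1e3,1),"yawY",round(y,2),"w",round(o["grip_width"]*1e3,1),"F",np.round(o["ft_force"],1),"q6",round(o["joint_pos"][5],2),"tilt",np.round(M[:2,2],4))
if len(a)>=3:
    d=M.T@(np.array(a[:3])-np.array(p)*1e3); print("shift mm",np.round(d,1),"norm",round(np.linalg.norm(d),1))
if len(a)>3: print("turn",round((y-a[3]+180)%360-180,2))
E
python3 go.py 460 -179 260 -15
```

```text
t 0.1 tcp [134.5 480.9 201.9] yawY 74.37 w 85.4 F [0.5 0.5 1.1] q6 1.57 tilt [-0.0005 -0.0018]
shift mm [-491.2 -547.9  -57. ] norm 738.1
turn 89.37
```

```bash
python3 -m crank '[[[0,0,-50,0,0],[-40,-45,0,0,0],[-40,-45,0,0,0],[-40,-45,0,0,0],[-40,-45,0,0,0],[-40,-45,0,0,0],[-40,-45,0,0,0],[-40,-45,0,0,0],[-40,-45,0,0,0],[-40,-45,0,0,0]]]'; python3 go.py 460 -179 260 -15
```

```text
clock: 1.35
eef_pos: [0.3781, -0.0162, 0.2529]
tool_rot: [0.13, 0.991, -0.002, 0.002]
ft_force: [1.1, 0.8, 0.7]
grip_width: 0.0851
t 1.35 tcp [378.1 -16.2 252.9] yawY 75.0 w 85.1 F [1.1 0.8 0.7] q6 0.22 tilt [ 0.0024 -0.0053]
shift mm [-121.3 -136.1   -6.1] norm 182.4
turn 90.0
```

```bash
python3 -m crank '[[[-40,-45,-5,0,0],[-40,-45,0,0,0],[-35,-40,0,0,0],[0,0,0,10,0],[0,0,0,10,0],[0,0,0,10,0],[0,0,0,10,0],[0,0,0,10,0],[0,0,0,10,0],[0,0,0,10,0],[0,0,0,10,0],[0,0,0,10,0]]]'; python3 go.py 460 -179 195 -15
```

```text
clock: 2.85
eef_pos: [0.4542, -0.182, 0.251]
tool_rot: [0.812, 0.583, -0.004, -0.004]
ft_force: [-1.1, 0.3, -0.5]
grip_width: 0.0851
t 2.85 tcp [ 454.2 -182.   251. ] yawY -18.62 w 85.1 F [-1.1  0.3 -0.5] q6 1.52 tilt [-0.0113  0.0008]
shift mm [ 4.8  5.1 55.9] norm 56.4
turn -3.62
```

```bash
python3 -m crank '[[[5,5,20,-3.5,0],[0,0,20,0,0],[0,0,0,0,0]]]'; python3 go.py 460 -179 143 -15
```

```text
clock: 3.22
eef_pos: [0.4595, -0.1784, 0.209]
tool_rot: [0.794, 0.608, -0.005, -0.005]
ft_force: [0.6, 0.6, -0.3]
grip_width: 0.0858
t 3.23 tcp [ 459.5 -178.4  209. ] yawY -15.08 w 85.8 F [ 0.6  0.6 -0.3] q6 1.47 tilt [-0.0135  0.0017]
shift mm [-0.3  1.5 66. ] norm 66.0
turn -0.08
```

```bash
python3 -m crank '[[[0,1,25,0,0],[0,0,20,0,0],[0,0,18,0,0],[0,0,0,0,0]]]'; python3 go.py 460 -179 141 -15; python3 -c "
from h import *
look('scene','s1',140,240,130,205,7)"
```

```text
clock: 3.72
eef_pos: [0.4611, -0.1792, 0.1472]
tool_rot: [0.794, 0.608, -0.004, -0.003]
ft_force: [-0.5, -0.7, -0.0]
grip_width: 0.0852
t 3.73 tcp [ 461.1 -179.2  147.2] yawY -15.09 w 85.2 F [-0.5 -0.7 -0. ] q6 1.47 tilt [-0.0105  0.0005]
shift mm [-0.  -1.   6.2] norm 6.3
turn -0.09
```

View pics/s1.png

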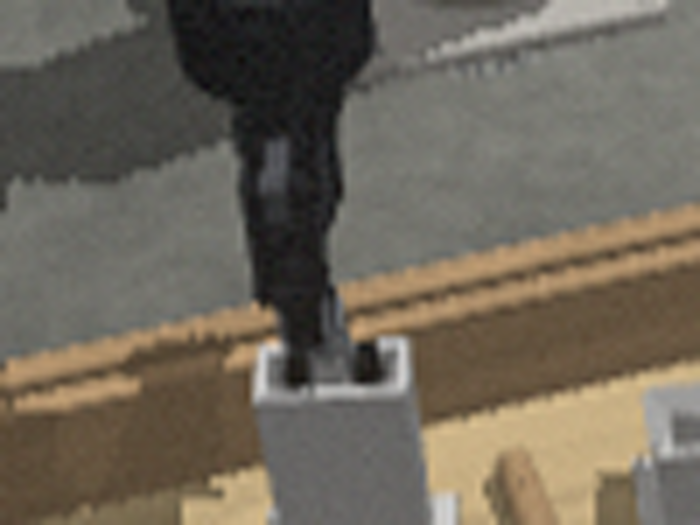

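```bash
python3 -m crank '[[[0,-1,5,0,0],[0,0,0,0,255],[0,0,0,0,255],[0,0,0,0,255],[0,0,0,0,255],[0,0,0,0,255],[0,0,0,0,255]]]'; python3 go.py 460 -179 141 -15; python3 -c "
from h import *
look('scene','s2',140,240,130,205,7)"
```

```text
clock: 4.65
eef_pos: [0.4629, -0.1801, 0.1462]
tool_rot: [0.794, 0.608, -0.002, -0.0]
ft_force: [0.3, -0.8, -0.3]
grip_width: 0.0002
t 4.65 tcp [ 462.9 -180.1  146.2] yawY -15.1 w 0.2 F [ 0.3 -0.8 -0.3] q6 1.47 tilt [-0.003  -0.0023]
shift mm [ 0.3 -3.   5.2] norm 6.1
turn -0.1
```

View pics/s2.png

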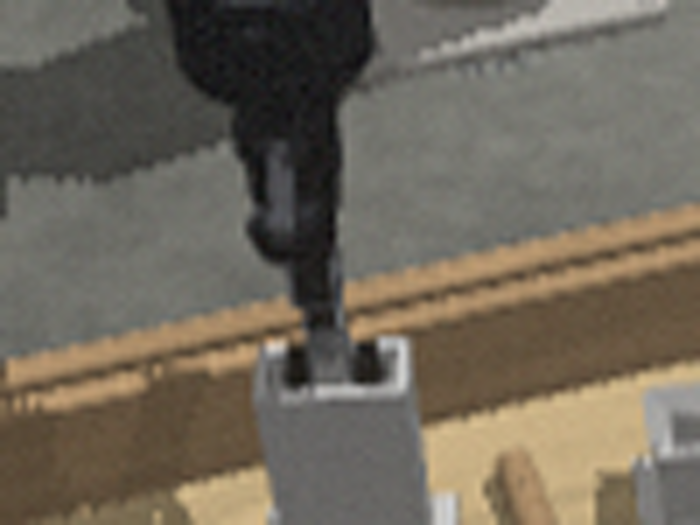

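```bash
python3 -c "
from h import *
c=look('top','t2',280,360,170,250,7)
for p in [(.460,-.179,.172),(.46,-.179,.147),o] if 0 else [(.460,-.179,.172),(.463,-.180,.147)]:
    print(proj(c,p),proj(dict(np.load('scene0.npz')),p))
P=cloud(c); np.set_printoptions(linewidth=200)
print((P[205:232,308:336,2]*1000).astype(int))
"
```

```text
[322.24322222 217.32137978] [185.41648154 172.17822984]
[321.16134216 216.1849046 ] [186.34457576 179.03571986]
[[   8 1338   14    9   13    9   14   12    9    7    9  324  347  346  351  386  404  405  439  441  478  485  556  567  577  585  598  606]
 [  13   14   13   11   15   12    8   15    7   13  317  336  349  347  362  389  402  434  441  440  483  549  558  570  582  590  600  612]
 [  16   19   14   14   17   15   14   12   16  309  330  347  346  352  389  401  406  439  443  476  485  551  563  577  584  593  606  612]
 [  19   13   15   17   12   17   15   17   14  318  334  348  348  361  391  403  407  441  441  481  487  551  571  577  589  596  609  612]
 [ 110  133  132  133   12   14   21   17  309  328  342  350  348  385  401  404  436  441  443  484  550  563  571  583  593  600  611  617]
 [ 114  131  133  130  132  135  130  136  317  333  346  350  362  391  404  404  440  441  480  487  552  564  574  588  596  605  610  615]
 [ 123  136  132  124  130  130  132  130  318  336  347  348  364  389  404  409  438  441  485  490  560  567  581  590  602  60
[... 2173 characters left out ...]
7   20   20   17   18   17   16   22  475  487  499  502  507  518  560  570  580  590  599  607  619  629  634  638  638  639]
 [   8   19   22   17   12   17   19   17   18   15  224  244  474  493  505  554  565  575  583  595  604  610  621  631  636  638  637  637]
 [  11    8    9   16   19   16   20   19   18   11  232  243  251  246  483  557  564  580  587  598  608  614  624  635  637  637  637  637]
 [   6   12   10   13   10   14   17    7   14   17  233  249  250  247  464  563  572  582  595  598  610  619  630  637  636  639  640  638]
 [  12   14   15   15    7   12    9   12   10   12  238  251  252  250  553  565  575  586  595  603  615  620  632  635  637  636  639  636]]
```

View pics/t2.png

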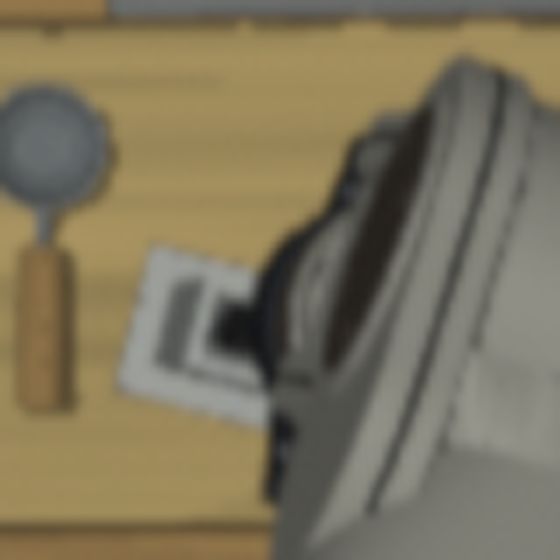

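```bash
python3 -c "
from h import *
a=cv2.imread('pics/s2.png')
c=bot.camera('scene')
im=cv2.resize(c['img'][150:195,165:210],None,fx=13,fy=13,interpolation=cv2.INTER_NEAREST)
im=np.clip(im.astype(float)*1.8,0,255).astype(np.uint8)
cv2.imwrite('pics/s3.png',im)
P=cloud(c); np.set_printoptions(linewidth=220)
for k in range(3): print((P[160:190,176:198,k]*1000).astype(int))
"
```

```text
[[ 513  516  516  514  518  517  518  519  520  479  481  468  201  201  203  208  206  214  207  209  211  215]
 [ 514  519  519  519  520  519  522  523  526  518  478  472  207  210  214  209  213  214  218  218  219  216]
 [ 520  520  518  522  520  520  525  523  527  524  495  476  214  214  209  219  221  225  221  228  225  226]
 [ 517  521  523  522  523  523  525  524  527  517  496  479  221  223  224  225  223  224  226  231  230  230]
 [ 517  515  518  515  519  517  519  519  519  519  501  493  227  228  229  229  232  232  234  234  233  241]
 [ 218  510  508  509  511  510  510  511  509  509  503  493  228  232  235  234  236  242  240  244  245  244]
 [ 221  222  499  497  492  493  493  495  495  501  501  472  462  235  242  240  240  245  245  244  248  251]
 [ 227  231  489  491  468  472  474  471  474  474  473  471  462  242  244  245  247  247  246  250  255  257]
 [ 234  238  237  238  238  468  473  474  476  477  476  471  471  249  251  249  255  251  256  255  259  358]
 [ 241  243  241  242  247  463  471  476  471  476  478  470  471  254  259  257  
[... 7712 characters left out ...]
8 140 137 118 117 118 116 117 138 142 139 138 125 119 117 134]
 [131 129 123 117 117 139 138 133 133 114 115 113 113 112 132 137 136 134 124 113 110 131]
 [130 132 122 112 112 134 133 131 130 110 110 108 113 109 128 131 130 131 122 110 133 130]
 [132 129 133 129 130 131 130 132 130 134 132 130 129 131 132 132 129 132 129 131 132 131]
 [131 132 132 130 130 131 132 129 129 130 131 129 129 129 129 128 128 125 126 127 126 126]
 [127 129 128 126 127 126 124 125 128 127 125 126 122 126 125 124 124 124 123 122 124 120]
 [123 125 123 122 124 123 121 123 123 120 123 120 122 120 117 121 122 119 118 120 120 116]
 [ 43 118 118 117 118 118 119 118 119 116 117 115 118 115 117 113 117 115 117 113 114 112]]
```

View pics/s3.png

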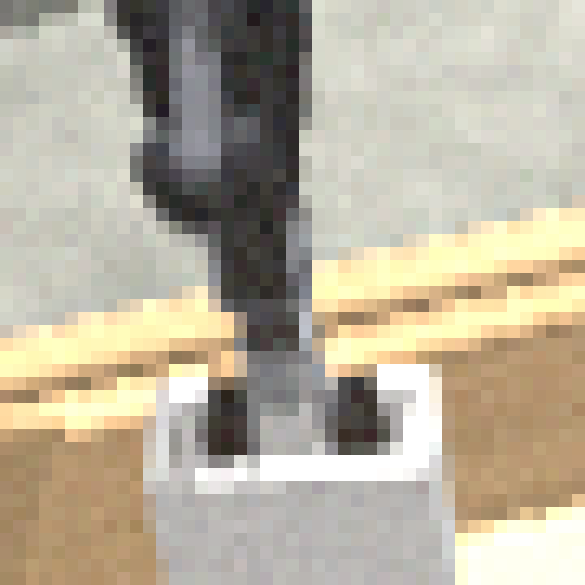

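```bash
python3 -m crank '[[[0,0,-30,0,255],[0,0,-40,0,255],[0,0,0,0,255]]]'; python3 go.py 460 -179 141 -15; python3 -c "
from h import *
c=bot.camera('scene')
im=cv2.resize(c['img'][110:195,150:235],None,fx=7,fy=7,interpolation=cv2.INTER_NEAREST)
im=np.clip(im.astype(float)*1.8,0,255).astype(np.uint8)
cv2.imwrite('pics/s4.png',im)
o,M=state(); u=proj(c,o['eef_pos']); print('tcp px',u,(u-[150,110])*7)
print('cam',-c['R'].T@c['t'])
"
```

```text
clock: 5.18
eef_pos: [0.4626, -0.1797, 0.2172]
tool_rot: [0.794, 0.608, -0.002, -0.001]
ft_force: [-0.1, 0.5, -0.4]
grip_width: -0.0
t 5.17 tcp [ 462.6 -179.7  217.2] yawY -15.1 w -0.0 F [-0.1  0.5 -0.4] q6 1.47 tilt [-0.0051 -0.0015]
shift mm [ 0.2 -2.3 76.2] norm 76.3
turn -0.1
tcp px [183.55709893 161.36286774] [234.89969248 359.54007421]
cam [ 1.25947454 -0.26906631  0.88257354]
```

View pics/s4.png

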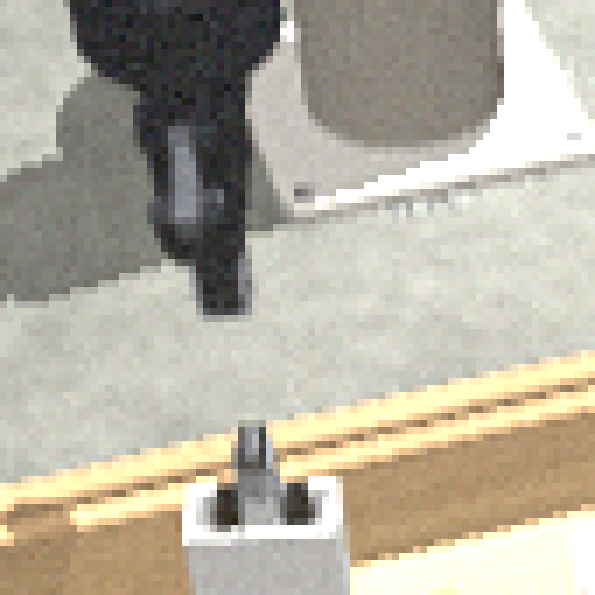

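```bash
python3 -c "
from h import *
c=bot.camera('scene');P=cloud(c)
m=(abs(P[...,0]-.47)<.05)&(abs(P[...,1]+.18)<.04)&(P[...,2]>.19)&(P[...,2]<.3)
q=P[m]; print(len(q)); 
for z in np.arange(.19,.3,.01):
    s=q[(q[:,2]>=z)&(q[:,2]<z+.01)]
    if len(s)>2: print(round(z,3),len(s),np.round(s.min(0)*1e3),np.round(s.max(0)*1e3),np.round(np.median(s,0)*1e3))
s0=dict(np.load('scene0.npz')); print(proj(s0,(.1345,.4809,.2018)))
P=cloud(s0); m=(abs(P[...,0]-.135)<.1)&(abs(P[...,1]-.481)<.1)&(P[...,2]>.15)
q=P[m]
for z in np.arange(.15,.35,.01):
    s=q[(q[:,2]>=z)&(q[:,2]<z+.01)]
    if len(s)>2: print(round(z,3),len(s),np.round(s.min(0)*1e3),np.round(s.max(0)*1e3))
"
```

```text
89
0.24 3 [ 465. -192.  248.] [ 471. -172.  250.] [ 469. -173.  249.]
0.25 20 [ 463. -191.  251.] [ 476. -172.  260.] [ 473. -182.  256.]
0.26 24 [ 461. -192.  260.] [ 478. -168.  270.] [ 473. -180.  265.]
0.27 18 [ 470. -190.  271.] [ 479. -172.  279.] [ 474. -181.  273.]
0.29 24 [ 457. -199.  291.] [ 499. -164.  300.] [ 491. -180.  295.]
[329.70835307  77.15030215]
0.24 7 [121. 429. 245.] [155. 525. 250.]
0.25 24 [123. 424. 250.] [157. 534. 260.]
0.26 19 [123. 424. 260.] [160. 532. 270.]
0.27 25 [118. 425. 270.] [159. 531. 278.]
0.28 25 [124. 420. 280.] [160. 546. 289.]
0.29 62 [106. 406. 290.] [168. 546. 300.]
0.3 76 [105. 407. 300.] [169. 548. 310.]
0.31 83 [106. 409. 310.] [167. 547. 320.]
0.32 70 [103. 409. 320.] [167. 547. 330.]
0.33 108 [108. 410. 330.] [166. 543. 340.]
0.34 116 [104. 409. 340.] [165. 546. 350.]
```

```bash
python3 -c "
from h import *
c=bot.camera('scene')
print(proj(c,(.4626,-.1797,.248)),proj(c,(.475,-.183,.25)),proj(c,(.472,-.182,.172)),proj(c,(.472,-.182,.15)))
g=cv2.cvtColor(c['img'],cv2.COLOR_BGR2GRAY); np.set_printoptions(linewidth=200)
print(g[148:158,172:192]); print(g[168:186,176:198])
"; python3 go.py 460 -179 112 -15
```

```text
[182.00823306 152.7860553 ] [181.7028297  155.13961617] [185.31673492 174.99026618] [186.23563195 180.40603924]
[[ 98 118 109  74  91  75  43  23  23  32  27  23  74  66 114 114 116 115 118 118]
 [116 114 117 105 118  94  50  34  21  33  25  29  78  63 108 117 118 122 118 120]
 [120 118 119 118 116 101  56  23  29  29  28  35  69  77 103 119 120 121 118 118]
 [117 116 117 115 115 101  66  31  21  29  29  25  50  79  88 114 119 115 113 114]
 [115 113 113 115 109 113  76  38  23  32  34  28  45  76  92 113 117 118 115 115]
 [109 107 108 109 114 116  85  38  27  32  28  26  52  74 105 115 118 118 118 117]
 [116 111 112 113 110 117  91  46  20  24  25  21  44  77 107 114 119 119 118 120]
 [112 112 109 113 115 111 112  80  65  77  75  74  79  89 109 114 116 118 120 121]
 [113 113 113 110 107 117 115 103 103 105 111 111 108 105 116 111 114 117 116 118]
 [113 118 114 107 113 110 113 110 117 118 114 117 113 116 116 115 116 114 115 117]]
[[108 110 108 110 113 113 115 111 116 114 115 113 110 113 118 117 114 113 115 107 119 125]
 [110 108 111 112 112 113 113 116 120 117 119 118 117 114 116 106 
[... 947 characters left out ...]
7 156 126  44  29  39  70  69  68  71  86  77  81  45  32  35 114 108 119 201]
 [153 204 132  98  80  40  32  38  73  86  79  78  99  85  57  43  37  31  78  94 138 202]
 [139 203 128 102  75  37  30  31  71  97  97  96 103  84  55  35  41  28  61  97 147 206]
 [159 204 120 100  69  34  31  33  70 101 101 102 105  93  55  28  33  26  49  92 144 204]
 [170 206 123 102  71  28  19  32  63  90  99  97  93 115  79  40  49  50  80 129 162 208]
 [170 205 145 134 104  78  72 118 107 170 175 169 173 182 172 166 148 148 152 171 181 180]]
t 5.33 tcp [ 460.  -178.7  213.2] yawY -15.09 w -0.3 F [0.7 0.2 0.3] q6 1.47 tilt [-0.0126  0.0014]
shift mm [-1.000e-01  1.300e+00  1.012e+02] norm 101.2
turn -0.09
```

```bash
python3 -m crank '[[[0,1,0,0,0],[0,0,10,0,0],[0,0,10,0,0],[0,0,10,0,0],[0,0,10,0,0],[0,0,10,0,0],[0,0,0,0,0]]]'; python3 go.py 460 -179 112 -15
```

```text
clock: 6.2
eef_pos: [0.4572, -0.1777, 0.1551]
tool_rot: [0.794, 0.608, -0.007, -0.008]
ft_force: [0.0, -0.3, -0.0]
grip_width: 0.0855
t 6.2 tcp [ 457.2 -177.7  155.1] yawY -15.1 w 85.5 F [ 0.  -0.3 -0. ] q6 1.47 tilt [-0.021   0.0046]
shift mm [-0.5  3.9 43. ] norm 43.2
turn -0.1
```

```bash
python3 -m crank '[[[0,4,20,0,0],[0,0,22,0,0],[0,0,0,0,0]]]'; python3 go.py 460 -179 112 -15; python3 -c "
from h import *
c=look('scene','s5',150,235,110,195,7)"
```

```text
clock: 6.58
eef_pos: [0.4616, -0.1791, 0.1135]
tool_rot: [0.794, 0.608, -0.006, -0.007]
ft_force: [-0.2, -0.8, -0.1]
grip_width: 0.0854
t 6.58 tcp [ 461.6 -179.1  113.5] yawY -15.1 w 85.4 F [-0.2 -0.8 -0.1] q6 1.47 tilt [-0.0178  0.0034]
shift mm [-0.3 -1.6  1.5] norm 2.2
turn -0.1
```

View pics/s5.png

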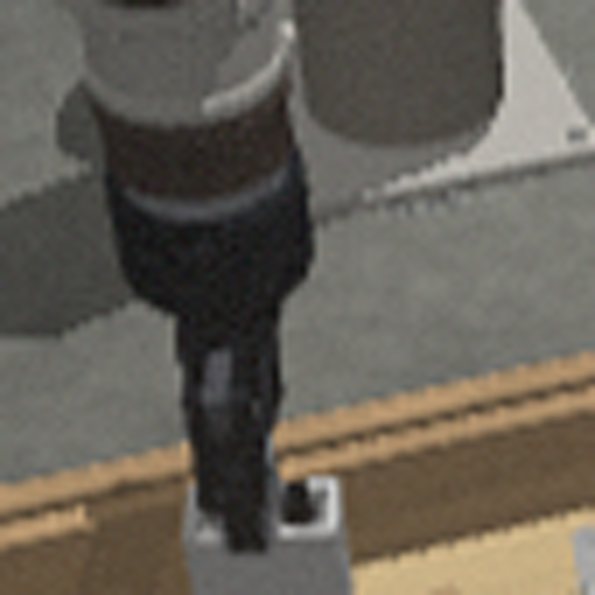

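```bash
python3 -m crank '[[[0,-1,0,0,255],[0,0,0,0,255],[0,0,0,0,255],[0,0,0,0,255],[0,0,0,0,255]]]'; python3 go.py 460 -179 112 -15; python3 -c "
from h import *
c=look('scene','s6',150,235,110,195,7)"
```

```text
clock: 7.25
eef_pos: [0.4605, -0.1792, 0.1181]
tool_rot: [0.794, 0.608, -0.006, -0.006]
ft_force: [0.3, -0.1, -0.2]
grip_width: 0.0223
t 7.25 tcp [ 460.5 -179.2  118.1] yawY -15.11 w 22.3 F [ 0.3 -0.1 -0.2] q6 1.47 tilt [-0.0158  0.0019]
shift mm [ 0.1 -0.4  6.1] norm 6.1
turn -0.11
```

View pics/s6.png

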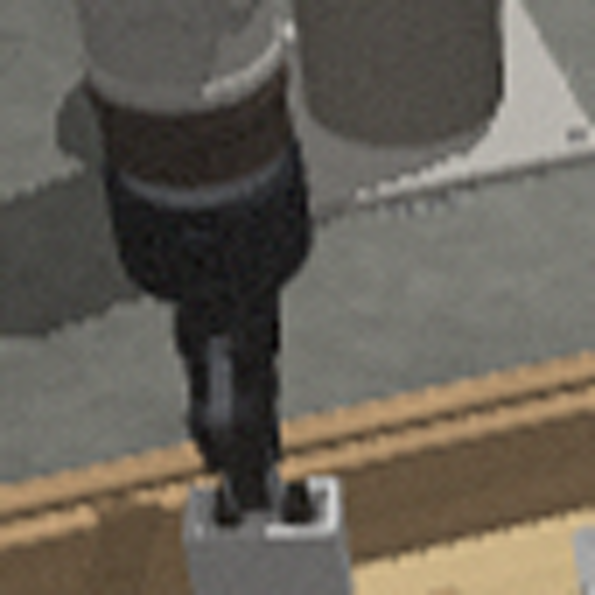

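```bash
python3 -m crank '[[[0,0,-8,0,255],[0,0,-15,0,255],[0,0,-20,0,255],[0,0,-20,0,255],[0,0,-20,0,255],[0,0,-20,0,255],[0,0,-20,0,255],[0,0,-10,0,255],[0,0,0,0,255]]]'; python3 go.py 460 -179 112 -11.6; python3 -c "
from h import *
c=look('scene','s7',140,225,110,195,7)"
```

```text
clock: 8.43
eef_pos: [0.4664, -0.1805, 0.2632]
tool_rot: [0.794, 0.608, -0.002, -0.0]
ft_force: [0.2, -0.5, -1.3]
grip_width: 0.0226
t 8.43 tcp [ 466.4 -180.5  263.2] yawY -15.09 w 22.6 F [ 0.2 -0.5 -1.3] q6 1.47 tilt [-0.0043 -0.0021]
shift mm [  0.3  -6.  151.2] norm 151.3
turn -3.49
```

View pics/s7.png

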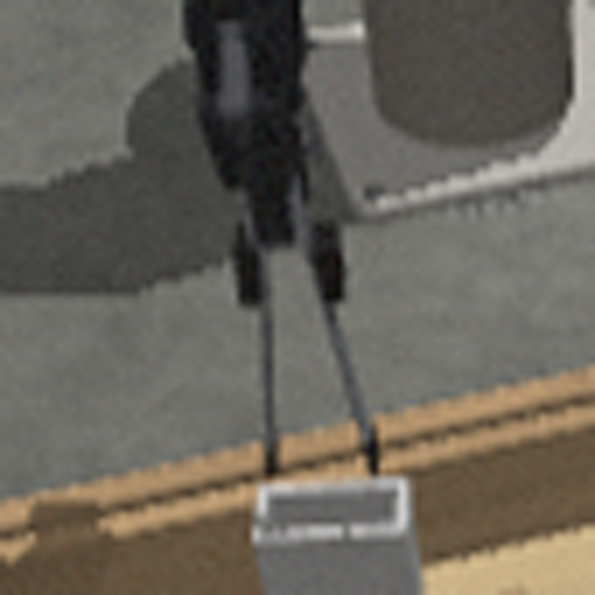

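```bash
python3 -c "
from h import *
c=bot.camera('scene')
print(ray(c,185.5,176.9,.163),ray(c,178.2,176.9,.163),ray(c,192.8,176.9,.163))
P=cloud(c); print(P[174:178,176:181]); 
"; python3 go.py 484.5 -5 263 -11.6
```

```text
[ 0.4704161  -0.18223265  0.163     ] [ 0.4631239  -0.20256926  0.163     ] [ 0.47771154 -0.16188699  0.163     ]
[[[ 0.36594609 -0.19971004  0.08989458]
  [ 0.36546472 -0.19648687  0.08848196]
  [ 0.46411608 -0.20165431  0.17522858]
  [ 0.45836475 -0.1982975   0.16922601]
  [ 0.3713786  -0.18742425  0.09078269]]

 [[ 0.37167213 -0.20077029  0.09071778]
  [ 0.37016116 -0.19747795  0.08838185]
  [ 0.46481491 -0.20225213  0.17202602]
  [ 0.45914544 -0.19890251  0.16606271]
  [ 0.37468859 -0.18831403  0.0894602 ]]

 [[ 0.37268579 -0.20146639  0.0873492 ]
  [ 0.37465161 -0.19844916  0.08812089]
  [ 0.46516078 -0.20282223  0.16849396]
  [ 0.37606854 -0.19221388  0.08740634]
  [ 0.37575366 -0.18899893  0.08612535]]

 [[ 0.37559469 -0.20230728  0.08567799]
  [ 0.37413574 -0.1990211   0.08336292]
  [ 0.46564716 -0.20340617  0.1650732 ]
  [ 0.37724489 -0.19291299  0.08416955]
  [ 0.37233445 -0.18928205  0.0787162 ]]]
t 8.53 tcp [ 465.7 -180.3  261.9] yawY -15.09 w 22.6 F [ 0.5 -0.3 -0.6] q6 1.47 tilt [-0.0065 -0.0012]
shift mm [174.1 -27.5  -1.4] norm 176.3
turn -3.49
```

```bash
python3 -m crank '[[[10,-2,0,0,255],[20,-3,0,0,255],[25,-4,0,0,255],[25,-4,0,0,255],[25,-4,0,0,255],[25,-4,0,0,255],[20,-3,0,0,255],[10,-2,0,-3.5,255],[0,0,0,0,255],[0,0,0,0,255]]]'; python3 go.py 486 -5 263 -11.6
```

```text
clock: 9.78
eef_pos: [0.4771, -0.0083, 0.2535]
tool_rot: [0.774, 0.633, -0.008, -0.009]
ft_force: [0.0, -0.4, -1.4]
grip_width: 0.0228
t 9.78 tcp [477.1  -8.3 253.5] yawY -11.45 w 22.8 F [ 0.  -0.4 -1.4] q6 1.75 tilt [-0.0235  0.0034]
shift mm [ 5.   7.8 -9.7] norm 13.4
turn 0.15
```

```bash
python3 -m crank '[[[5,8,10,0,255],[0,0,20,0,255],[0,0,10,0,255],[0,0,0,0,255]]]'; python3 go.py 486 -5 213 -11.6;  python3 -c "
from h import *
c=look('scene','s8',200,285,130,215,7)
c=look('top','t8',210,295,170,255,7)
"
```

```text
clock: 10.28
eef_pos: [0.4862, -0.0058, 0.2103]
tool_rot: [0.775, 0.631, -0.008, -0.009]
ft_force: [0.0, -0.5, -0.3]
grip_width: 0.0227
t 10.28 tcp [486.2  -5.8 210.3] yawY -11.68 w 22.7 F [ 0.  -0.5 -0.3] q6 1.76 tilt [-0.0241  0.0035]
shift mm [ 0.7 -0.4 -2.7] norm 2.8
turn -0.08
```

View pics/s8.png

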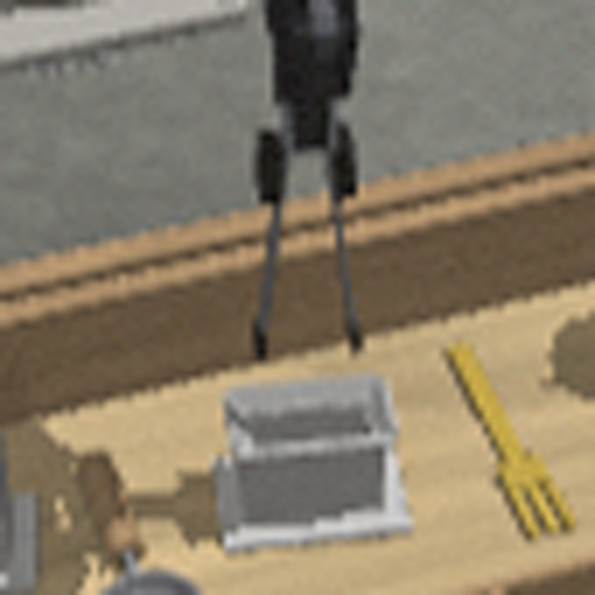

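View pics/t8.png

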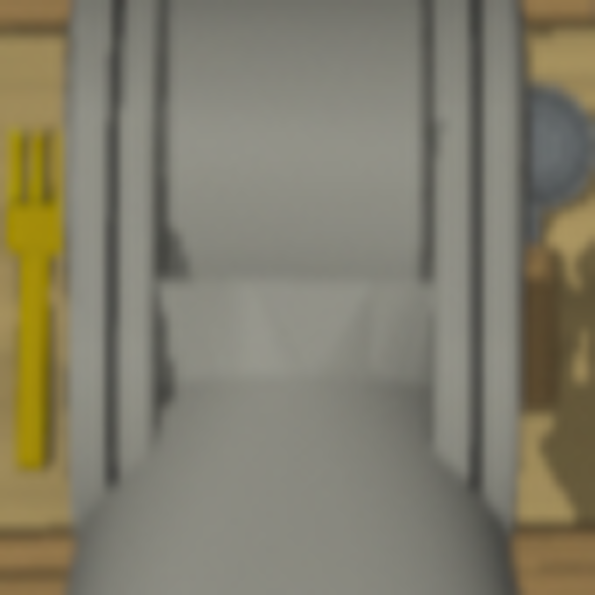

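```bash
python3 -c "
from h import *
c=bot.camera('scene')
a=ray(c,200+260/7-.5,130+356/7-.5,.110);b=ray(c,200+355/7-.5,130+350/7-.5,.110); print(a,b,(a+b)/2)
k=np.array([ray(c,200+x/7-.5,130+y/7-.5,.071) for x,y in [(225,390),(385,376),(398,440),(235,455)]])
print(k.round(4),k.mean(0))
"; python3 go.py 486 -5 213 -11.6
```

```text
[ 0.48242601 -0.02766656  0.11      ] [0.49319602 0.01401876 0.11      ] [ 0.48781102 -0.0068239   0.11      ]
[[ 0.4595 -0.0382  0.071 ]
 [ 0.476   0.0355  0.071 ]
 [ 0.5175  0.0263  0.071 ]
 [ 0.5014 -0.0469  0.071 ]] [ 0.48861811 -0.00582099  0.071     ]
t 10.43 tcp [487.   -5.7 211.8] yawY -11.65 w 22.6 F [-0.7 -0.3 -1.3] q6 1.76 tilt [-0.0213  0.0034]
shift mm [ 0.5 -1.2 -1.2] norm 1.7
turn -0.05
```

```bash
python3 go.py 492 -6 165 -11.6; python3 -m crank '[[[0,4,15,0,255],[0,0,15,0,255],[0,0,14,0,255],[0,0,0,0,255]]]'; python3 go.py 492 -6 118 -11.6;  python3 -c "
from h import *
c=look('scene','s9',200,285,130,215,7)
"
```

```text
t 10.43 tcp [487.   -5.7 211.8] yawY -11.65 w 22.6 F [-0.7 -0.3 -1.3] q6 1.76 tilt [-0.0213  0.0034]
shift mm [ 0.8  6.  46.7] norm 47.1
turn -0.05
clock: 10.92
eef_pos: [0.4914, -0.0066, 0.1658]
tool_rot: [0.775, 0.632, -0.006, -0.007]
ft_force: [-0.7, -0.1, -0.6]
grip_width: 0.0228
t 10.93 tcp [491.4  -6.6 165.8] yawY -11.67 w 22.8 F [-0.7 -0.1 -0.6] q6 1.76 tilt [-0.0186  0.0033]
shift mm [ 0.7  1.3 47.7] norm 47.8
turn -0.07
```

View pics/s9.png

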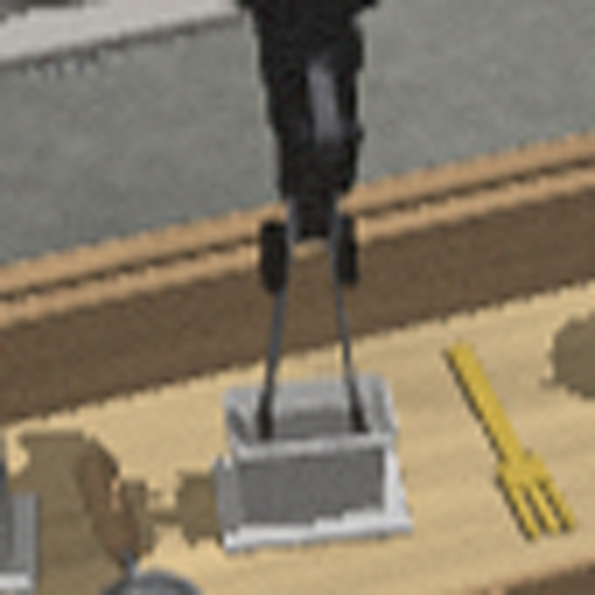

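```bash
python3 -c "
from h import *
c=bot.camera('scene')
a=ray(c,200+265/7-.5,130+437/7-.5,.065);b=ray(c,200+358/7-.5,130+432/7-.5,.065); print(a,b,(a+b)/2)
"; python3 go.py 491 -6 118 -11.6
```

```text
[ 0.48945418 -0.02864525  0.065     ] [0.5009277  0.01290193 0.065     ] [ 0.49519094 -0.00787166  0.065     ]
t 11.03 tcp [492.4  -6.6 167.2] yawY -11.67 w 22.7 F [ 0.1 -0.1 -0.6] q6 1.76 tilt [-0.016   0.0033]
shift mm [ 0.3 -0.7 49.2] norm 49.2
turn -0.07
```

```bash
python3 -m crank '[[[0,-1,12,0,255],[0,0,12,0,255],[0,0,12,0,255],[0,0,5,0,255],[0,0,0,0,255]]]'; python3 go.py 491 -6 118 -11.6;  python3 -c "
from h import *
c=look('scene','s10',200,285,130,215,7)
"
```

```text
clock: 11.65
eef_pos: [0.4913, -0.0044, 0.1317]
tool_rot: [0.775, 0.632, -0.001, -0.006]
ft_force: [-2.0, 0.4, -1.2]
grip_width: 0.0227
t 11.65 tcp [491.3  -4.4 131.7] yawY -11.61 w 22.7 F [-2.   0.4 -1.2] q6 1.76 tilt [-0.0096  0.0073]
shift mm [-1.7  0.1 13.7] norm 13.8
turn -0.01
```

View pics/s10.png

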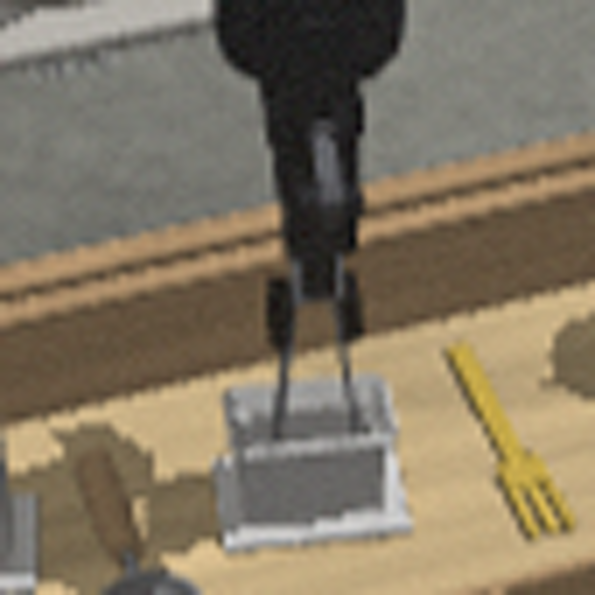

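```bash
python3 -m crank '[[[-1,-3,6,0,255],[0,0,6,0,255],[0,0,4,0,255]]]'; python3 go.py 488 -6 118 -11.6
```

```text
clock: 12.08
eef_pos: [0.4912, -0.0046, 0.1176]
tool_rot: [0.775, 0.632, 0.002, -0.004]
ft_force: [-4.1, 1.7, 23.0]
grip_width: 0.0224
t 12.07 tcp [491.2  -4.6 117.6] yawY -11.63 w 22.4 F [-4.1  1.7 23. ] q6 1.76 tilt [-0.0023  0.0077]
shift mm [-2.  -2.8 -0.4] norm 3.5
turn -0.03
```

```bash
python3 -m crank '[[[0,0,-1,0,0],[0,0,0,0,0],[0,0,0,0,0],[0,0,-10,0,0],[0,0,-30,0,0],[0,0,-40,0,0],[0,0,0,0,0]]]'; python3 go.py 488 -6 118 -11.6;  python3 -c "
from h import *
c=look('scene','s11',200,285,130,215,7)
"
```

```text
clock: 12.95
eef_pos: [0.4922, -0.0054, 0.2023]
tool_rot: [0.775, 0.632, 0.002, -0.003]
ft_force: [-0.3, 0.5, -0.3]
grip_width: 0.0854
t 12.95 tcp [492.2  -5.4 202.3] yawY -11.63 w 85.4 F [-0.3  0.5 -0.3] q6 1.76 tilt [-0.0004  0.0073]
shift mm [-2.  -3.9 84.3] norm 84.4
turn -0.03
```

View pics/s11.png

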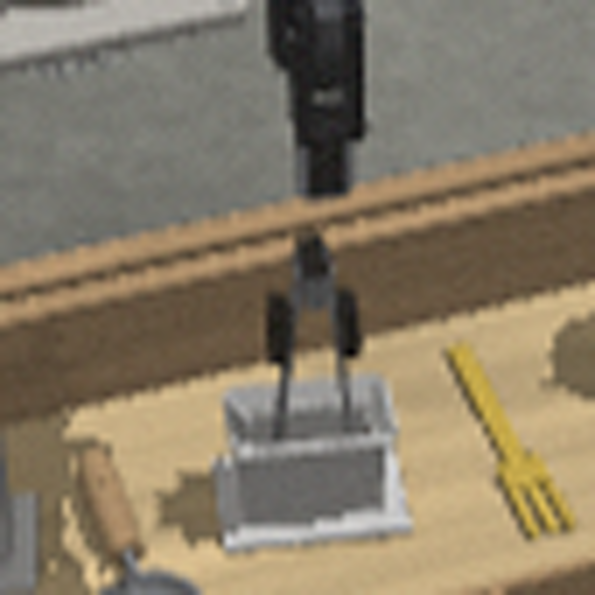

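```bash
python3 -m crank '[[[0,0,-10,-10,0],[0,0,0,-10,0],[0,0,0,-10,0],[0,0,0,-10,0],[0,0,0,-10,0],[0,0,0,-10,0],[0,0,0,-10,0],[0,0,0,-10,0],[0,0,0,-10,0],[0,0,0,0,0]]]'; python3 go.py 488 -6 118 78.4;  python3 -c "
from h import *
c=bot.camera('scene');P=cloud(c);np.savez('s12.npz',**c)
def box(x0,x1,y0,y1,z0,z1):
    return (P[...,0]>x0)&(P[...,0]<x1)&(P[...,1]>y0)&(P[...,1]<y1)&(P[...,2]>z0)&(P[...,2]<z1)
for z0,z1 in [(.15,.176),(.112,.145),(.08,.11)]:
    q=P[box(.46,.52,-.05,.04,z0,z1)]; r=cv2.minAreaRect(q[:,:2].astype(np.float32)*1e3); print(z0,len(q),q.mean(0).round(4),np.round(r[0],1),np.round(r[1],1),r[2],np.round(q.max(0)*1e3,1),np.round(q.min(0)*1e3,1))
im=np.clip(cv2.resize(c['img'][130:215,200:285],None,fx=7,fy=7,interpolation=cv2.INTER_NEAREST)*1.8,0,255).astype(np.uint8)
cv2.imwrite('pics/s12.png',im)
"
```

```text
clock: 14.25
eef_pos: [0.4834, -0.0055, 0.2006]
tool_rot: [0.076, 0.997, 0.003, -0.013]
ft_force: [0.5, 0.1, 0.5]
grip_width: 0.0853
t 14.25 tcp [483.4  -5.5 200.6] yawY 81.25 w 85.3 F [0.5 0.1 0.5] q6 0.14 tilt [-0.025   0.0075]
shift mm [-6.7 -0.1 82.4] norm 82.7
turn 2.85
0.15 52 [ 0.4924 -0.0056  0.1648] [489.4  -4.1] [16.8 25.8] 81.18262481689453 [501.6   4.1 173.4] [476.5 -13.5 151.3]
0.112 76 [ 0.4933 -0.0071  0.1321] [491.   -5.4] [40.  20.9] 79.95580291748047 [503.8  15.9 142.7] [479.7 -25.4 112.1]
0.08 12 [ 0.4925 -0.0103  0.0956] [492.7  -5.3] [29.3  7.6] 77.56055450439453 [499.4   9.  106.9] [487.7 -20.4  82.2]
```

View pics/s12.png

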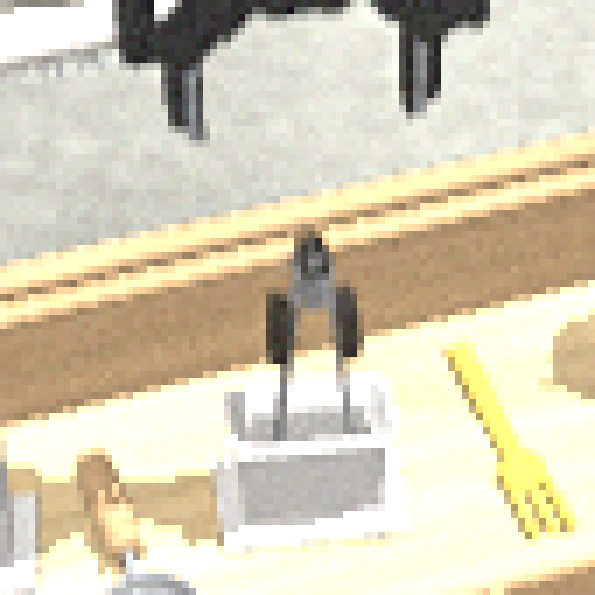

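```bash
python3 go.py 489.5 -5 77 79;python3 -m crank '[[[-8,1,10,2.5,0],[0,0,20,0,0],[0,0,20,0,0],[0,0,20,0,0],[0,0,0,0,0]]]'; python3 go.py 489.5 -5 77 79
```

```text
t 14.3 tcp [483.4  -5.5 200.6] yawY 81.2 w 84.9 F [ 0.3 -0.8 -0.4] q6 0.14 tilt [-0.025   0.0076]
shift mm [ -9.2   0.9 123.4] norm 123.7
turn 2.2
clock: 14.92
eef_pos: [0.4888, -0.0052, 0.1271]
tool_rot: [0.106, 0.994, 0.002, -0.014]
ft_force: [-0.1, 0.1, 0.1]
grip_width: 0.0852
t 14.93 tcp [488.8  -5.2 127.1] yawY 77.83 w 85.2 F [-0.1  0.1  0.1] q6 0.2 tilt [-0.0275  0.0075]
shift mm [-2.   0.2 50.1] norm 50.1
turn -1.17
```

```bash
python3 -m crank '[[[-2,0,16,-1,0],[0,0,16,0,0],[0,0,14,0,0],[0,0,0,0,0]]]'; python3 go.py 489.5 -5 77 79;  python3 -c "
from h import *
c=bot.camera('scene')
im=np.clip(cv2.resize(c['img'][130:215,200:285],None,fx=7,fy=7,interpolation=cv2.INTER_NEAREST)*1.8,0,255).astype(np.uint8)
cv2.imwrite('pics/s13.png',im)
"
```

```text
clock: 15.42
eef_pos: [0.4917, -0.0053, 0.0825]
tool_rot: [0.1, 0.995, 0.003, -0.012]
ft_force: [-1.3, 0.2, 0.7]
grip_width: 0.0852
t 15.43 tcp [491.7  -5.3  82.5] yawY 78.56 w 85.2 F [-1.3  0.2  0.7] q6 0.18 tilt [-0.0232  0.0074]
shift mm [ 2.1 -0.2  5.6] norm 6.0
turn -0.44
```

View pics/s13.png

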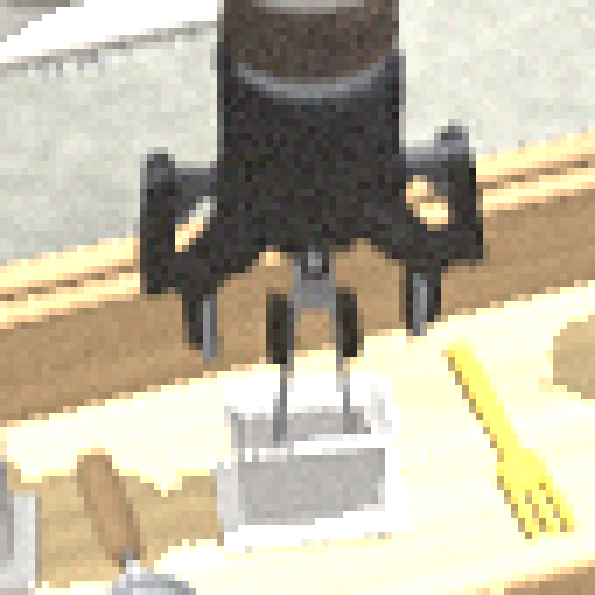

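```bash
python3 -m crank '[[[2,0,5,0,60],[0,0,1,0,125],[0,0,1,0,125],[0,0,1,0,125],[0,0,0,0,125]]]'; python3 go.py 489.5 -5 77 79
```

```text
clock: 16.1
eef_pos: [0.4916, -0.0048, 0.0767]
tool_rot: [0.1, 0.995, 0.003, -0.009]
ft_force: [-0.0, 0.1, 0.1]
grip_width: 0.0437
t 16.1 tcp [491.6  -4.8  76.7] yawY 78.54 w 43.7 F [-0.   0.1  0.1] q6 0.19 tilt [-0.0181  0.0074]
shift mm [ 2.1 -0.6 -0.3] norm 2.2
turn -0.46
```

```bash
python3 -m crank '[[[0,0,0,0,134],[0,0,0,0,142],[0,0,0,0,142],[0,0,0,0,142]]]'; python3 go.py 489.5 -5 77 79;  python3 -c "
from h import *
c=bot.camera('scene')
im=np.clip(cv2.resize(c['img'][130:215,200:285],None,fx=7,fy=7,interpolation=cv2.INTER_NEAREST)*1.8,0,255).astype(np.uint8)
cv2.imwrite('pics/s14.png',im)
"
```

```text
clock: 16.6
eef_pos: [0.4918, -0.0055, 0.077]
tool_rot: [0.1, 0.995, 0.002, -0.009]
ft_force: [-0.0, -0.5, 0.7]
grip_width: 0.0385
t 16.6 tcp [491.8  -5.5  77. ] yawY 78.52 w 38.5 F [-0.  -0.5  0.7] q6 0.19 tilt [-0.0176  0.006 ]
shift mm [2.3 0.  0.1] norm 2.3
turn -0.48
```

View pics/s14.png

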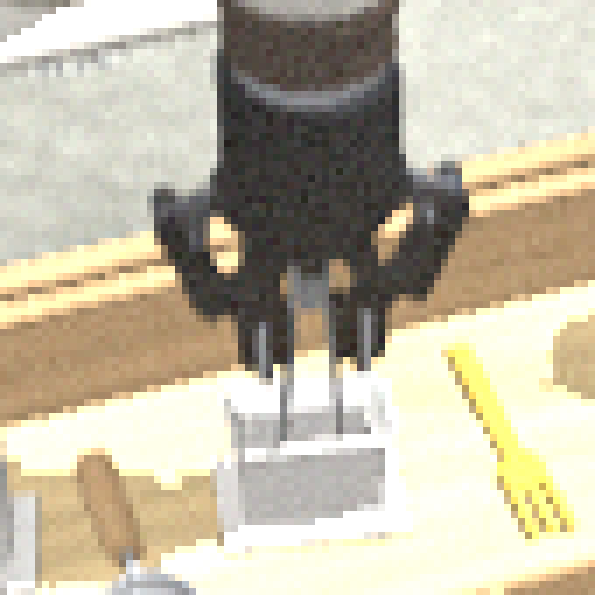

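```bash
python3 -m crank '[[[0,0,-10,0,143],[0,0,-15,0,143],[0,0,-20,0,143],[0,0,-20,0,143],[0,0,-20,0,143],[0,0,-10,0,143],[0,0,0,0,143]]]'; python3 go.py 489.5 -5 77 79;  python3 -c "
from h import *
c=bot.camera('scene')
im=np.clip(cv2.resize(c['img'][110:195,200:285],None,fx=7,fy=7,interpolation=cv2.INTER_NEAREST)*1.8,0,255).astype(np.uint8)
T=dict(np.load('top0.npz'))
im2=cv2.resize(T['img'][205:240,155:190],(595,595),interpolation=cv2.INTER_NEAREST)
cv2.imwrite('pics/s15.png',im);cv2.imwrite('pics/t15.png',im2)
P=cloud(T); np.set_printoptions(linewidth=200)
g=cv2.cvtColor(T['img'],cv2.COLOR_BGR2GRAY); print(g[212:234,160:186]); print((P[212:234,160:186,2]*1e3).astype(int))
"
```

```text
clock: 17.52
eef_pos: [0.4932, -0.0046, 0.1767]
tool_rot: [0.1, 0.995, 0.004, -0.009]
ft_force: [-0.6, -0.4, -1.1]
grip_width: 0.0377
t 17.52 tcp [493.2  -4.6 176.7] yawY 78.57 w 37.7 F [-0.6 -0.4 -1.1] q6 0.18 tilt [-0.0181  0.0094]
shift mm [ 1.6 -1.7 99.8] norm 99.8
turn -0.43
[[126 106  81  64  57  55  56  61  67  70  70  70  71  71  71  72  73  78  86  82  70  58  64  75  85  97]
 [107  80  60  54  54  56  60  65  70  70  71  71  71  70  71  71  71  73  78  84  85  66  51  53  67  84]
 [ 80  60  53  53  55  60  65  69  70  71  71  71  71  71  71  71  71  72  74  83  94  82  57  47  56  74]
 [ 60  52  52  53  58  66  70  71  71  71  71  71  70  70  71  72  72  73  83  97 105  98  72  50  48  63]
 [ 53  51  51  54  62  68  71  70  70  71  70  71  71  71  72  72  73  83 100 112 113 104  85  57  45  52]
 [ 51  50  51  57  66  70  71  71  71  71  71  70  71  72  71  73  83 100 112 117 116 109  98  65  45  48]
 [ 49  50  51  58  68  71  70  71  71  71  71  71  72  71  71  79  99 113 117 118 118 114 105  75  49  45]
 [ 48  48  53  62  69  71  71  71  71  71  71  74  77  77  75  84 108 
[... 3762 characters left out ...]
 16    8   88   76   58   41   18]
 [  92   74   60   52   32   19   18   11   15   13   17   15   13   15   15   13   13   11   16   19   91   88   71   49   24   11]
 [  86   84   66   60   43   33   21   10   14   14   15   12   14   14    5   21   12   14   11   87   94   66   48   30   14   12]
 [  16   92   86   72   66   48   35   24   17   13   14    9   13   12   17   12   16   13   88   92   69   49   28   12    9    9]
 [   4    8   89   88   77   68   61   48   37   23   13   12   14   10   14   13   89   89   90   68   46   18   11    9   10   12]
 [  11   11   10   90   90   89   84   69   56   51   48   43   33   31   90   91   90   74   48   20   11    9    8   10 1338    9]]
```

View pics/s15.png

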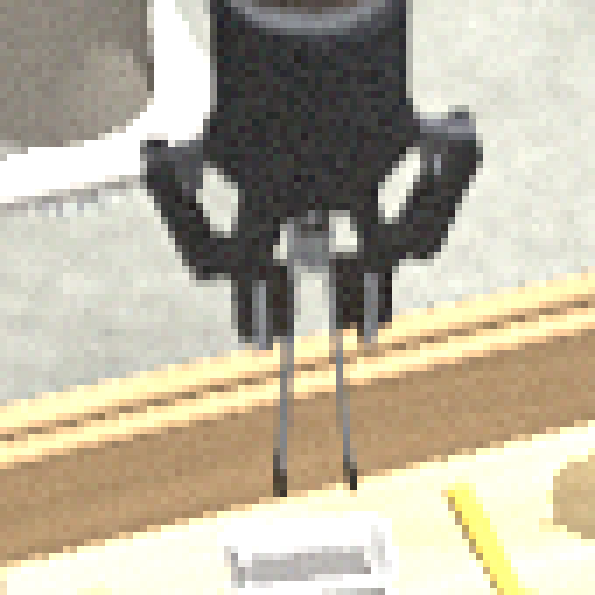

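View pics/t15.png

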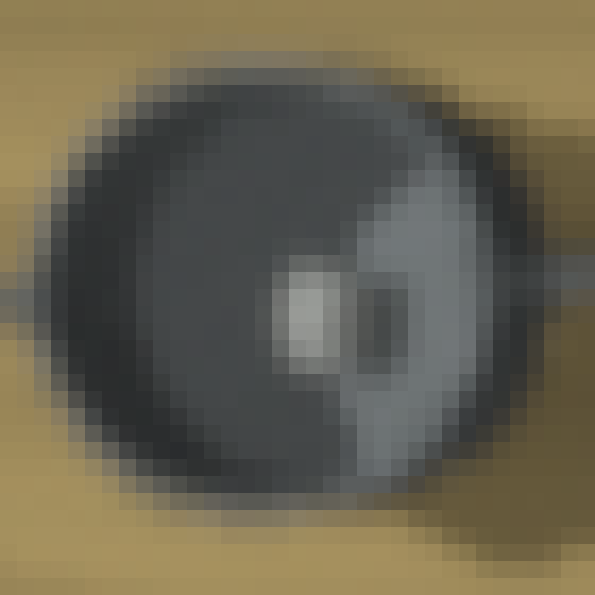

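```bash
python3 -c "
from h import *
c=dict(np.load('top0.npz'));P=cloud(c)
print(ray(c,173.4,222.6,.030))
s=np.zeros(P.shape[:2],bool); s[218:228,170:178]=1; m=s&(P[...,2]>.022); q=P[m]; print(len(q),q.mean(0),q.min(0),q.max(0))
ys,xs=np.where(m); print(xs.mean(),ys.mean(),ray(c,xs.mean(),ys.mean(),.030))
g=cv2.cvtColor(c['img'],cv2.COLOR_BGR2GRAY)
w=(s&(g>120)); ys,xs=np.where(w); print(xs.mean(),ys.mean(),ray(c,xs.mean(),ys.mean(),.033))
c=bot.camera('scene')
a=ray(c,200+282/7-.5,110+494/7-.5,.117);b=ray(c,200+350/7-.5,110+489/7-.5,.117);print(a,b,(a+b)/2)
"; python3 go.py
```

```text
[0.44938582 0.20831624 0.03      ]
29 [0.44905234 0.20814778 0.0307622 ] [0.44277195 0.20113237 0.02316874] [0.45649393 0.21558955 0.03901329]
173.41379310344828 222.72413793103448 [0.44904662 0.20827725 0.03      ]
173.0 223.0 [0.44831368 0.20890594 0.033     ]
[ 0.49155718 -0.02018097  0.117     ] [0.49876892 0.00956653 0.117     ] [ 0.49516305 -0.00530722  0.117     ]
t 17.62 tcp [492.4  -4.6 175.6] yawY 78.56 w 37.5 F [-0.1 -0.3 -1.7] q6 0.18 tilt [-0.0203  0.0094]
```

```bash
python3 go.py 453 208 178; python3 -m crank '[[[3,8,0,0,143],[4,18,0,0,143],[7,25,0,0,143],[7,25,0,0,143],[7,25,0,0,143],[7,25,0,0,143],[7,25,0,0,143],[7,20,0,0,143],[4,15,0,0,143],[0,5,0,0,143],[0,0,0,0,143]]]'; python3 go.py 453 208 178
```

```text
t 17.62 tcp [492.4  -4.6 175.6] yawY 78.56 w 37.5 F [-0.1 -0.3 -1.7] q6 0.18 tilt [-0.0203  0.0094]
shift mm [ 80.8 200.6   0.4] norm 216.3
clock: 19.0
eef_pos: [0.4711, 0.2021, 0.1694]
tool_rot: [0.099, 0.995, 0.002, -0.019]
ft_force: [0.2, -0.2, -1.0]
grip_width: 0.0377
t 19.0 tcp [471.1 202.1 169.4] yawY 78.62 w 37.7 F [ 0.2 -0.2 -1. ] q6 0.59 tilt [-0.0372  0.0072]
shift mm [19.2  2.2 -7.9] norm 20.9
```

```bash
python3 -m crank '[[[10,2,-4,0,143],[9,0,-4,0,143],[0,0,0,0,143],[0,0,0,0,143]]]'; python3 go.py 453 208 178;  python3 -c "
from h import *
c=bot.camera('scene')
im=np.clip(cv2.resize(c['img'][105:190,255:340],None,fx=7,fy=7,interpolation=cv2.INTER_NEAREST)*1.8,0,255).astype(np.uint8)
cv2.imwrite('pics/s16.png',im); np.savez('s16.npz',**c)
c=bot.camera('top')
im=np.clip(cv2.resize(c['img'][190:275,130:215],None,fx=7,fy=7,interpolation=cv2.INTER_NEAREST)*1.8,0,255).astype(np.uint8)
cv2.imwrite('pics/t16.png',im); np.savez('t16.npz',**c)
"
```

```text
clock: 19.5
eef_pos: [0.4519, 0.2065, 0.1792]
tool_rot: [0.1, 0.995, 0.002, -0.019]
ft_force: [-0.1, 0.5, 0.1]
grip_width: 0.0378
t 19.5 tcp [451.9 206.5 179.2] yawY 78.47 w 37.8 F [-0.1  0.5  0.1] q6 0.62 tilt [-0.0368  0.007 ]
shift mm [-0.8  1.7  1.2] norm 2.2
```

View pics/s16.png

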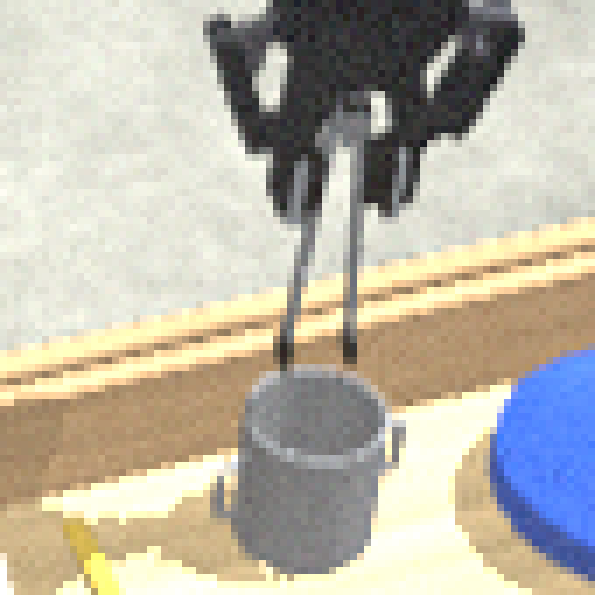

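View pics/t16.png

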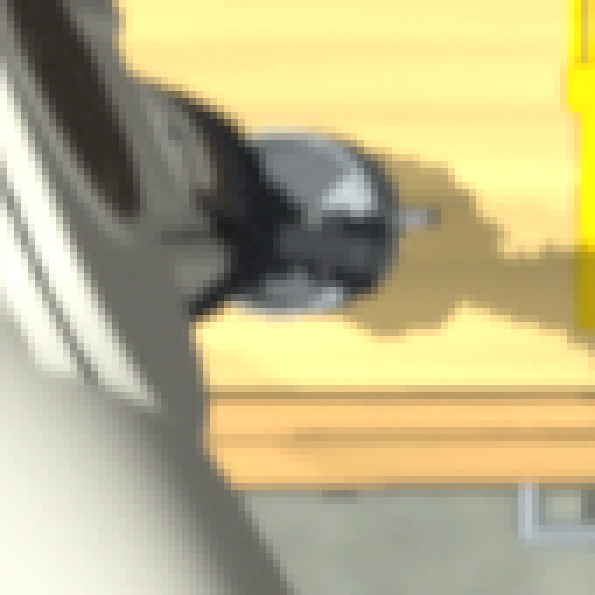

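```bash
python3 go.py 453 208 178; python3 -c "
from h import *
c=dict(np.load('s16.npz'));P=cloud(c)
f=lambda x,y,z: ray(c,255+x/7-.5,105+y/7-.5,z)
a=f(284,367,.120);b=f(350,364,.120);print(a,b,(a+b)/2)
# tip depth points
m=(P[...,2]>.112)&(P[...,2]<.135)&(abs(P[...,0]-.45)<.04)&(abs(P[...,1]-.207)<.05); q=P[m]; 
for s in (q[q[:,1]<.206],q[q[:,1]>.206]): print(len(s),s.mean(0),s.min(0),s.max(0))
# cup rim circle
m=(P[...,2]>.082)&(P[...,2]<.1)&(np.hypot(P[...,0]-.454,P[...,1]-.207)<.045); q=P[m][:,:2].astype(np.float32)*1e3; print(cv2.fitEllipse(q))
e=[f(x,y,.091) for x,y in [(245,415),(385,408),(318,367),(310,463)]]; e=np.array(e); print(e,(e[0]+e[1])/2,(e[2]+e[3])/2)
"
```

```text
t 19.6 tcp [452.1 206.5 179.1] yawY 78.47 w 37.5 F [-0.2  0.  -1. ] q6 0.62 tilt [-0.0369  0.0071]
shift mm [-0.6  1.6  1.1] norm 2.0
[0.45052108 0.1894173  0.12      ] [0.45914924 0.2201983  0.12      ] [0.45483516 0.2048078  0.12      ]
10 [0.44656642 0.1902977  0.12674257] [0.43665665 0.18840969 0.12025857] [0.45308188 0.1931255  0.13313974]
8 [0.45610282 0.22065745 0.12829563] [0.45238496 0.21782456 0.12123587] [0.45865129 0.22275578 0.13456699]
((455.55419921875, 207.53717041015625), (67.99413299560547, 69.4301528930664), 47.39873123168945)
[[0.44639824 0.17347748 0.091     ]
 [0.46469422 0.24004954 0.091     ]
 [0.42545088 0.22277898 0.091     ]
 [0.48867242 0.1881698  0.091     ]] [0.45554623 0.20676351 0.091     ] [0.45706165 0.20547439 0.091     ]
```

```bash
python3 go.py 456 208 135; python3 -m crank '[[[-3,1,12,0,143],[-2,1,16,0,143],[0,0,16,0,143],[0,0,0,0,143]]]'; python3 go.py 456 208 79;  python3 -c "
from h import *
c=bot.camera('scene')
im=np.clip(cv2.resize(c['img'][105:190,255:340],None,fx=7,fy=7,interpolation=cv2.INTER_NEAREST)*1.8,0,255).astype(np.uint8)
cv2.imwrite('pics/s17.png',im); np.savez('s17.npz',**c)
"
```

```text
t 19.6 tcp [452.1 206.5 179.1] yawY 78.47 w 37.5 F [-0.2  0.  -1. ] q6 0.62 tilt [-0.0369  0.0071]
shift mm [-5.2  2.2 43.9] norm 44.3
clock: 20.1
eef_pos: [0.4562, 0.2073, 0.1309]
tool_rot: [0.101, 0.995, 0.001, -0.019]
ft_force: [0.6, 0.1, -0.6]
grip_width: 0.0377
t 20.1 tcp [456.2 207.3 130.9] yawY 78.42 w 37.7 F [ 0.6  0.1 -0.6] q6 0.61 tilt [-0.0384  0.0062]
shift mm [-1.7  0.7 51.9] norm 51.9
```

View pics/s17.png

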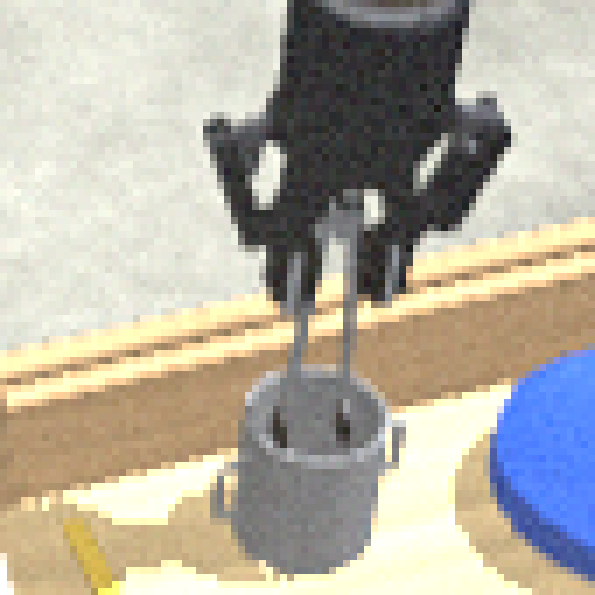

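```bash
python3 -c "
from h import *
c=dict(np.load('s17.npz'))
f=lambda x,y,z: ray(c,255+x/7-.5,105+y/7-.5,z)
a=f(281,447,.072);b=f(344,441,.072);print(a,b,(a+b)/2)
# predicted cup floor valve px
for p in [(.4505,.2075,.035),(.449,.208,.015)]: print((proj(c,p)-[255,105]+.5)*7)
"; python3 go.py 455 208 79
```

```text
[0.45471999 0.19080174 0.072     ] [0.46115584 0.22194758 0.072     ] [0.45793792 0.20637466 0.072     ]
[300.67037627 489.27569265]
[296.42000202 516.04629321]
t 20.15 tcp [456.7 207.6 131.8] yawY 78.42 w 37.8 F [ 0.4  0.  -0.6] q6 0.61 tilt [-0.037   0.0068]
shift mm [-0.2  0.1 52.8] norm 52.8
```

```bash
python3 -m crank '[[[-1,0,15,0,143],[-1,0,15,0,143],[0,0,13,0,143],[0,0,0,0,143]]]'; python3 go.py 456.5 208 79
```

```text
clock: 20.65
eef_pos: [0.4581, 0.2077, 0.0866]
tool_rot: [0.101, 0.995, 0.002, -0.018]
ft_force: [-0.3, 0.3, -0.9]
grip_width: 0.0377
t 20.65 tcp [458.1 207.7  86.6] yawY 78.41 w 37.7 F [-0.3  0.3 -0.9] q6 0.61 tilt [-0.0353  0.0075]
shift mm [ 1.4 -0.1  7.7] norm 7.8
```

```bash
python3 -m crank '[[[1,0,5,0,143],[0,0,3,0,143],[0,0,0,0,143]]]'; python3 go.py 456.5 208 79;  python3 -c "
from h import *
c=bot.camera('scene')
im=np.clip(cv2.resize(c['img'][105:190,255:340],None,fx=7,fy=7,interpolation=cv2.INTER_NEAREST)*1.8,0,255).astype(np.uint8)
cv2.imwrite('pics/s18.png',im); np.savez('s18.npz',**c)
c=bot.camera('top')
im=np.clip(cv2.resize(c['img'][200:250,145:195],None,fx=12,fy=12,interpolation=cv2.INTER_NEAREST)*1.8,0,255).astype(np.uint8)
cv2.imwrite('pics/t18.png',im)
"
```

```text
clock: 21.02
eef_pos: [0.4575, 0.2084, 0.079]
tool_rot: [0.101, 0.995, 0.002, -0.017]
ft_force: [0.7, -0.0, -0.2]
grip_width: 0.0373
t 21.02 tcp [457.5 208.4  79. ] yawY 78.41 w 37.3 F [ 0.7 -0.  -0.2] q6 0.62 tilt [-0.0336  0.0082]
shift mm [ 0.9 -0.6  0. ] norm 1.1
```

View pics/s18.png

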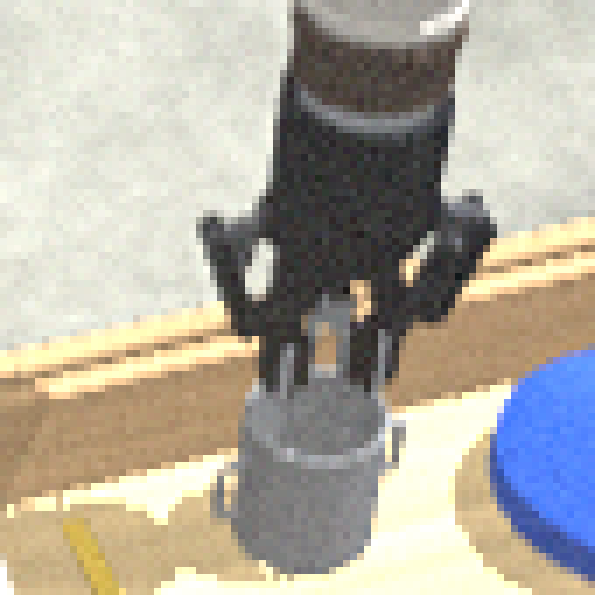

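View pics/t18.png

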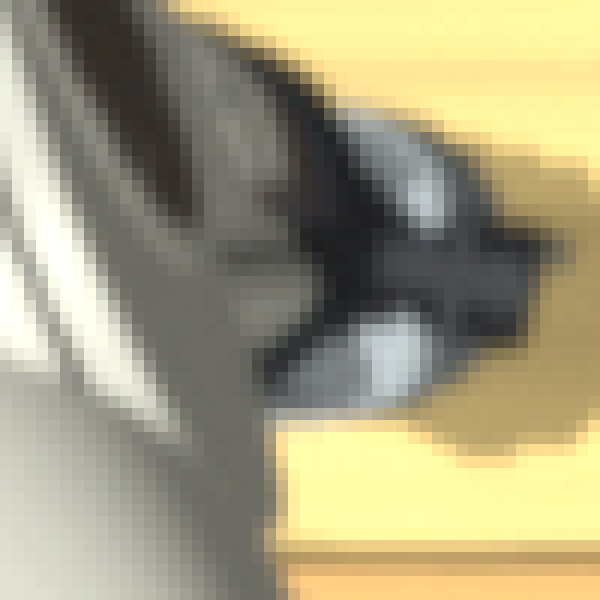

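```bash
python3 -m crank '[[[1,0,0,0,147],[0,0,0,0,151],[0,0,0,0,155],[0,0,0,0,155]]]'; python3 go.py; python3 -m crank '[[[0,0,0,0,160],[0,0,0,0,160]]]'; python3 go.py
```

```text
clock: 21.62
eef_pos: [0.457, 0.2088, 0.0798]
tool_rot: [0.101, 0.995, 0.003, -0.016]
ft_force: [-0.2, 0.1, -1.0]
grip_width: 0.034
t 21.62 tcp [457.  208.8  79.8] yawY 78.41 w 34.0 F [-0.2  0.1 -1. ] q6 0.62 tilt [-0.0321  0.0089]
clock: 21.88
eef_pos: [0.4572, 0.2089, 0.0799]
tool_rot: [0.101, 0.995, 0.003, -0.016]
ft_force: [0.1, -0.1, -1.3]
grip_width: 0.0329
t 21.88 tcp [457.2 208.9  79.9] yawY 78.41 w 32.9 F [ 0.1 -0.1 -1.3] q6 0.62 tilt [-0.0319  0.009 ]
```

```bash
python3 -m crank '[[[0,0,0,0,168],[0,0,0,0,168]]]'; python3 go.py
```

```text
clock: 22.12
eef_pos: [0.4571, 0.2089, 0.0799]
tool_rot: [0.101, 0.995, 0.003, -0.016]
ft_force: [-0.5, -1.1, -0.5]
grip_width: 0.033
t 22.12 tcp [457.1 208.9  79.9] yawY 78.41 w 33.0 F [-0.5 -1.1 -0.5] q6 0.62 tilt [-0.032  0.009]
```

```bash
python3 -m crank '[[[0,0,-5,0,170],[0,0,-10,0,170],[0,0,-15,0,170],[0,0,-15,0,170],[0,0,-15,0,170],[0,0,-15,0,170],[0,0,-15,0,170],[0,0,-10,0,170],[0,0,-5,0,170],[0,0,0,0,170],[0,0,0,0,170]]]'; python3 go.py 457 209 180;  python3 -c "
from h import *
c=bot.camera('scene')
im=np.clip(cv2.resize(c['img'][105:190,255:340],None,fx=7,fy=7,interpolation=cv2.INTER_NEAREST)*1.8,0,255).astype(np.uint8)
cv2.imwrite('pics/s19.png',im); np.savez('s19.npz',**c)
"
```

```text
clock: 23.5
eef_pos: [0.461, 0.2079, 0.1929]
tool_rot: [0.101, 0.995, 0.004, -0.015]
ft_force: [-1.0, -0.8, -1.3]
grip_width: 0.0335
t 23.5 tcp [461.  207.9 192.9] yawY 78.41 w 33.5 F [-1.  -0.8 -1.3] q6 0.61 tilt [-0.0291  0.0101]
shift mm [ 3.8  0.2 13. ] norm 13.5
```

View pics/s19.png

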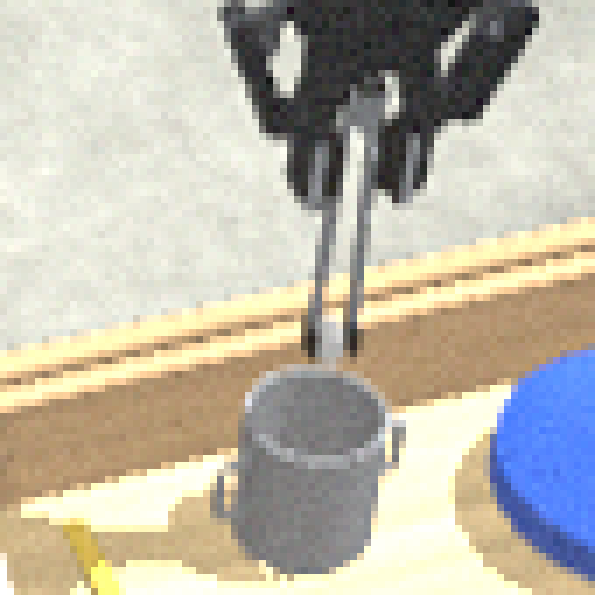

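```bash
python3 -c "
from h import *
for n in ('top0','scene0'):
    c=dict(np.load(n+'.npz'));P=cloud(c)
    m=(P[...,0]>.59)&(P[...,0]<.72)&(P[...,1]>.03)&(P[...,1]<.15)
    q=P[m&(P[...,2]>.026)&(P[...,2]<.045)]; print(n,'floor',len(q),np.percentile(q,[2,50,98],axis=0).round(4))
    q=P[m&(P[...,2]>.056)&(P[...,2]<.075)]; print('walls',len(q),np.percentile(q,[2,50,98],axis=0).round(4))
    q=P[(P[...,2]>.056)&(P[...,2]<.075)&(P[...,0]>.59)&(P[...,0]<.73)&(abs(P[...,1])<.2)]; print('tray',np.percentile(q,[.5,50,99.5],axis=0).round(4))
    for u in ((.65,.655),(.66,.665)):
        s=P[m&(P[...,0]>u[0])&(P[...,0]<u[1])]; s=s[np.argsort(s[:,1])]; print([(int(a*1e3),int(b*1e3)) for a,b in s[:,1:3]][:60:2])
"; python3 go.py 654 83 190
```

```text
top0 floor 1470 [[0.5926 0.0306 0.0292]
 [0.6541 0.0831 0.0351]
 [0.7177 0.1358 0.0419]]
walls 316 [[0.6044 0.0348 0.0569]
 [0.6615 0.0859 0.0638]
 [0.7041 0.1323 0.0694]]
tray [[ 0.6041 -0.1247  0.0563]
 [ 0.6623  0.0321  0.0641]
 [ 0.7043  0.1323  0.0706]]
[(30, 37), (33, 35), (34, 66), (37, 64), (41, 33), (44, 32), (47, 27), (49, 33), (52, 35), (55, 33), (58, 35), (60, 31), (63, 33), (66, 29), (69, 34), (72, 28), (74, 33), (77, 36), (80, 36), (82, 35), (85, 35), (88, 33), (91, 32), (93, 35), (96, 34), (99, 32), (102, 35), (105, 30), (107, 32), (110, 32)]
[(30, 35), (33, 36), (34, 65), (37, 64), (41, 34), (44, 29), (46, 38), (49, 34), (52, 30), (55, 35), (57, 35), (60, 38), (66, 33), (69, 32), (71, 35), (77, 36), (79, 37), (80, 28), (85, 38), (88, 37), (91, 34), (93, 32), (99, 36), (102, 35), (104, 34), (107, 36), (110, 38), (112, 37), (115, 35), (120, 39)]
scene0 floor 794 [[0.6089 0.032  0.032 ]
 [0.658  0.0865 0.0355]
 [0.719  0.1313 0.0442]]
walls 319 [[0.6052 0.0329 0.0563]
 [0.6628 0.0831 0.063 ]
 [0.7059 0.1336 0.0665]]
tray [[ 0.604  -0.1259  0.0561]
 [ 0.6647  0.0156  0.0628]
 [ 0.7071  0.1344  0.0675]]
[(30, 34), (32, 35), (34, 60), (34, 62), (34, 50), (50, 35), (56, 35), (60, 36), (62, 36), (65, 36), (72, 34), (77, 33), (79, 38), (86, 35), (90, 38), (96, 37), (100, 34), (106, 34), (108, 34), (112, 37), (117, 37), (124, 33), (128, 45), (129, 46), (130, 65), (134, 63)]
[(32, 33), (33, 66), (34, 56), (34, 37), (36, 64), (54, 34), (58, 34), (65, 36), (68, 34), (74, 34), (79, 34), (84, 34), (87, 34), (90, 34), (94, 35), (100, 35), (106, 33), (110, 35), (114, 34), (118, 36), (122, 37), (127, 37), (128, 61), (128, 47), (129, 51), (130, 60), (132, 64)]
t 23.55 tcp [461.  207.9 192.8] yawY 78.41 w 32.8 F [ 0.7  0.9 -0.4] q6 0.61 tilt [-0.0292  0.0101]
shift mm [-214.1  -83.6   -4.1] norm 229.9
```

```bash
python3 -m crank '[[[-8,-3,0,0,170],[-15,-6,0,0,170],[-20,-8,0,0,170],[-24,-9,0,0,170],[-24,-9,0,0,170],[-24,-9,0,0,170],[-24,-9,0,0,170],[-24,-9,0,0,170],[-20,-8,0,0,170],[-12,-5,0,0,170],[-5,-2,0,0,170],[0,0,0,0,170]]]'; python3 go.py 656 83 190;  python3 -c "
from h import *
c=bot.camera('scene')
im=np.clip(cv2.resize(c['img'][140:270,190:320],None,fx=4.5,fy=4.5,interpolation=cv2.INTER_NEAREST)*1.6,0,255).astype(np.uint8)
cv2.imwrite('pics/s20.png',im); np.savez('s20.npz',**c)
"
```

```text
clock: 25.05
eef_pos: [0.6568, 0.0753, 0.1796]
tool_rot: [0.106, 0.994, 0.002, -0.016]
ft_force: [-0.2, 0.1, -1.5]
grip_width: 0.0329
t 25.05 tcp [656.8  75.3 179.6] yawY 77.86 w 32.9 F [-0.2  0.1 -1.5] q6 0.32 tilt [-0.032   0.0072]
shift mm [  2.7   7.4 -10.4] norm 13.0
```

View pics/s20.png

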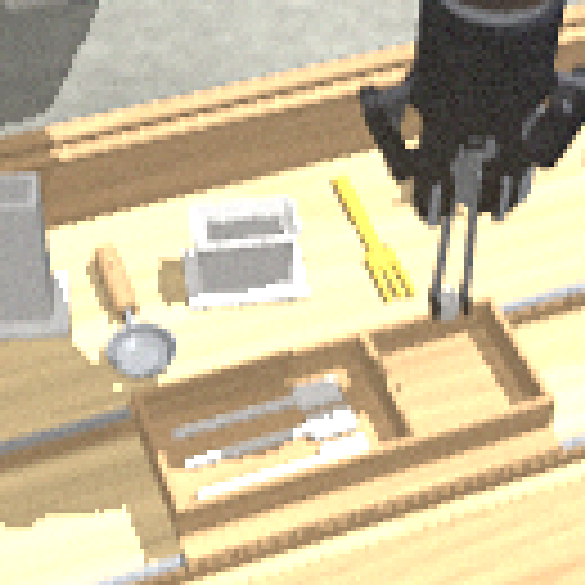

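```bash
python3 -m crank '[[[2,7,10,0,170],[0,0,15,0,170],[0,0,15,0,170],[0,0,12,0,170],[0,0,8,0,170],[0,0,0,0,170]]]'; python3 go.py 656 83 102; python3 -c "
from h import *
c=bot.camera('scene')
im=np.clip(cv2.resize(c['img'][160:250,220:310],None,fx=6.5,fy=6.5,interpolation=cv2.INTER_NEAREST)*1.6,0,255).astype(np.uint8)
cv2.imwrite('pics/s21.png',im); np.savez('s21.npz',**c)
"
```

```text
clock: 25.85
eef_pos: [0.6512, 0.0861, 0.1147]
tool_rot: [0.104, 0.994, 0.002, -0.018]
ft_force: [0.7, 0.1, -0.6]
grip_width: 0.0331
t 25.85 tcp [651.2  86.1 114.7] yawY 78.11 w 33.1 F [ 0.7  0.1 -0.6] q6 0.33 tilt [-0.0351  0.0069]
shift mm [-5.8 -2.  12.5] norm 13.9
```

View pics/s21.png

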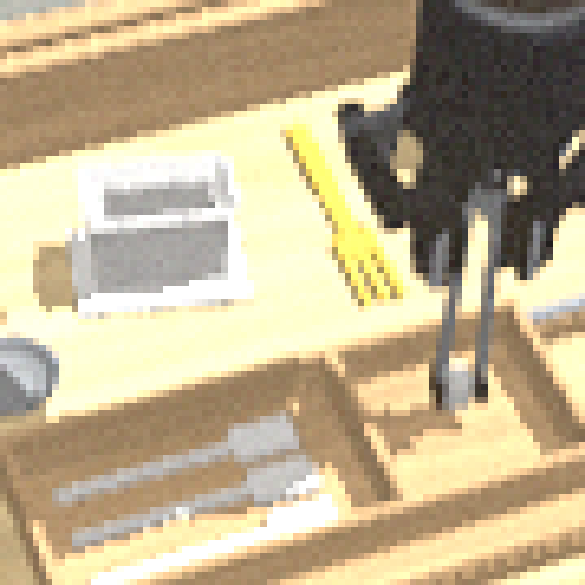

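```bash
python3 -m crank '[[[-3,-2,6,0,170],[0,0,5,0,170],[0,0,2,0,170]]]'; python3 go.py 656 83 101
```

```text
clock: 26.28
eef_pos: [0.6551, 0.0833, 0.1029]
tool_rot: [0.104, 0.994, 0.002, -0.016]
ft_force: [0.6, 0.3, -0.9]
grip_width: 0.0333
t 26.27 tcp [655.1  83.3 102.9] yawY 78.09 w 33.3 F [ 0.6  0.3 -0.9] q6 0.33 tilt [-0.031   0.0073]
shift mm [-1.  -0.1  1.9] norm 2.1
```

```bash
python3 -m crank '[[[0,0,1.5,0,170],[0,0,1,0,170]]]'; python3 go.py; python3 -m crank '[[[0,0,1,0,170],[0,0,0,0,170]]]'; python3 go.py;  python3 -c "
from h import *
c=bot.camera('scene')
im=np.clip(cv2.resize(c['img'][185:235,260:310],None,fx=11,fy=11,interpolation=cv2.INTER_NEAREST)*1.4,0,255).astype(np.uint8)
cv2.imwrite('pics/s22.png',im); np.savez('s22.npz',**c)
"
```

```text
clock: 26.52
eef_pos: [0.6554, 0.0832, 0.1009]
tool_rot: [0.104, 0.994, 0.002, -0.015]
ft_force: [-0.5, -0.7, 3.3]
grip_width: 0.033
t 26.52 tcp [655.4  83.2 100.9] yawY 78.08 w 33.0 F [-0.5 -0.7  3.3] q6 0.33 tilt [-0.0299  0.0074]
clock: 26.78
eef_pos: [0.6556, 0.0833, 0.101]
tool_rot: [0.104, 0.994, 0.002, -0.015]
ft_force: [-0.5, -0.6, -1.0]
grip_width: 0.033
t 26.77 tcp [655.6  83.3 101. ] yawY 78.08 w 33.0 F [-0.5 -0.6 -1. ] q6 0.33 tilt [-0.0285  0.0075]
```

View pics/s22.png

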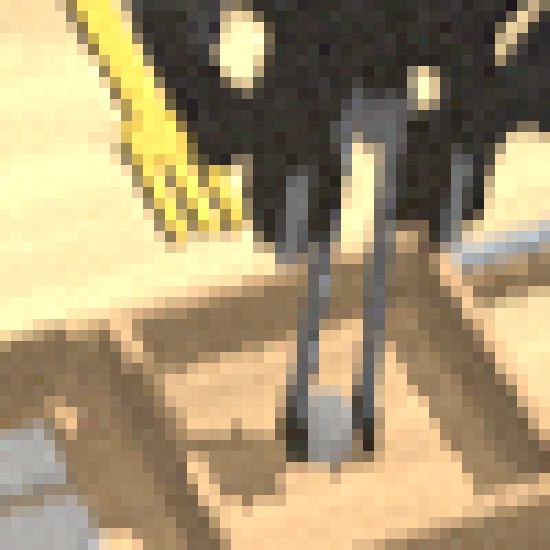

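```bash
python3 -m crank '[[[0,0,0,0,158],[0,0,0,0,154],[0,0,0,0,150],[0,0,0,0,146],[0,0,0,0,143],[0,0,0,0,143],[0,0,0,0,143]]]'; python3 go.py;  python3 -c "
from h import *
c=bot.camera('scene')
im=np.clip(cv2.resize(c['img'][185:235,260:310],None,fx=11,fy=11,interpolation=cv2.INTER_NEAREST)*1.4,0,255).astype(np.uint8)
cv2.imwrite('pics/s23.png',im); np.savez('s22.npz',**c)
"
```

```text
clock: 27.7
eef_pos: [0.6553, 0.0833, 0.0996]
tool_rot: [0.104, 0.994, 0.002, -0.015]
ft_force: [-0.0, -0.2, -1.4]
grip_width: 0.0373
t 27.7 tcp [655.3  83.3  99.6] yawY 78.09 w 37.3 F [-0.  -0.2 -1.4] q6 0.33 tilt [-0.03    0.0074]
```

View pics/s23.png

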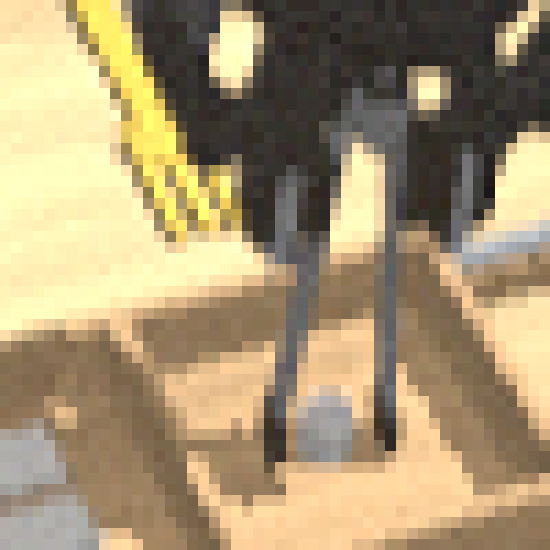

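```bash
python3 -m crank '[[[0,0,-8,0,143],[0,0,-15,0,143],[0,0,-20,0,143],[0,0,-20,0,143],[0,0,-20,0,143],[0,0,-5,0,143],[0,0,0,0,143]]]'; python3 go.py 492 -5 180;  python3 -c "
from h import *
c=bot.camera('scene')
im=np.clip(cv2.resize(c['img'][145:235,230:320],None,fx=6.5,fy=6.5,interpolation=cv2.INTER_NEAREST)*1.4,0,255).astype(np.uint8)
cv2.imwrite('pics/s24.png',im); np.savez('s24.npz',**c)
"
```

```text
clock: 28.62
eef_pos: [0.6594, 0.0828, 0.1966]
tool_rot: [0.104, 0.995, 0.003, -0.012]
ft_force: [0.5, -0.3, -1.2]
grip_width: 0.0375
t 28.62 tcp [659.4  82.8 196.6] yawY 78.08 w 37.5 F [ 0.5 -0.3 -1.2] q6 0.33 tilt [-0.0239  0.0081]
shift mm [ 145.2 -120.5   19.8] norm 189.7
```

View pics/s24.png

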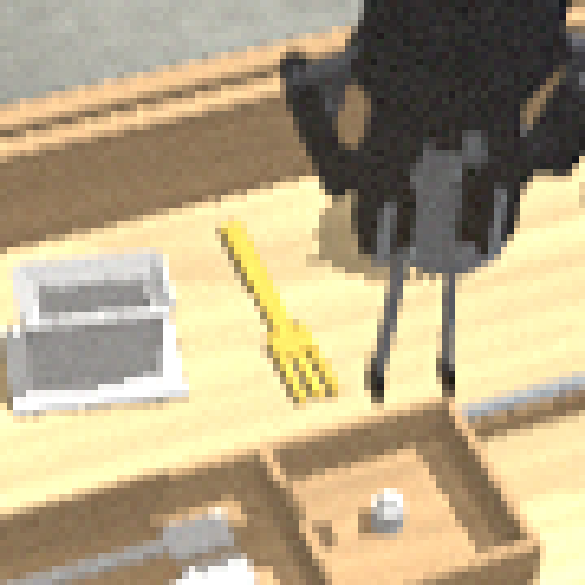

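```bash
python3 -m crank '[[[6,-5,0,0,143],[12,-10,0,0,143],[18,-15,0,0,143],[18,-15,0,0,143],[18,-15,0,0,143],[18,-15,0,0,143],[18,-15,0,0,143],[18,-15,0,0,143],[12,-10,0,0,143],[5,-5,0,0,143],[0,0,0,0,143]]]'; python3 go.py 492 -5 170 78.5
```

```text
clock: 30.05
eef_pos: [0.4783, -0.0098, 0.1915]
tool_rot: [0.104, 0.994, 0.001, -0.022]
ft_force: [1.3, 0.2, -1.2]
grip_width: 0.0376
t 30.05 tcp [478.3  -9.8 191.5] yawY 78.04 w 37.6 F [ 1.3  0.2 -1.2] q6 0.18 tilt [-0.0432  0.0064]
shift mm [-13.3   7.6  20.9] norm 25.9
turn -0.46
```

```bash
python3 -m crank '[[[-10,6,10,0,143],[-4,1,10,0,143],[0,0,10,0,143],[0,0,0,0,143]]]'; python3 go.py 492 -5 150 78.5; python3 -c "
from h import *
c=bot.camera('scene')
im=np.clip(cv2.resize(c['img'][120:205,200:285],None,fx=7,fy=7,interpolation=cv2.INTER_NEAREST)*1.3,0,255).astype(np.uint8)
cv2.imwrite('pics/s25.png',im); np.savez('s25.npz',**c)
"
```

```text
clock: 30.55
eef_pos: [0.494, -0.0044, 0.1569]
tool_rot: [0.104, 0.994, 0.001, -0.023]
ft_force: [-0.4, 0.0, -0.5]
grip_width: 0.0376
t 30.55 tcp [494.   -4.4 156.9] yawY 78.11 w 37.6 F [-0.4  0.  -0.5] q6 0.19 tilt [-0.0452  0.0066]
shift mm [ 1.5 -1.   7. ] norm 7.2
turn -0.39
```

View pics/s25.png

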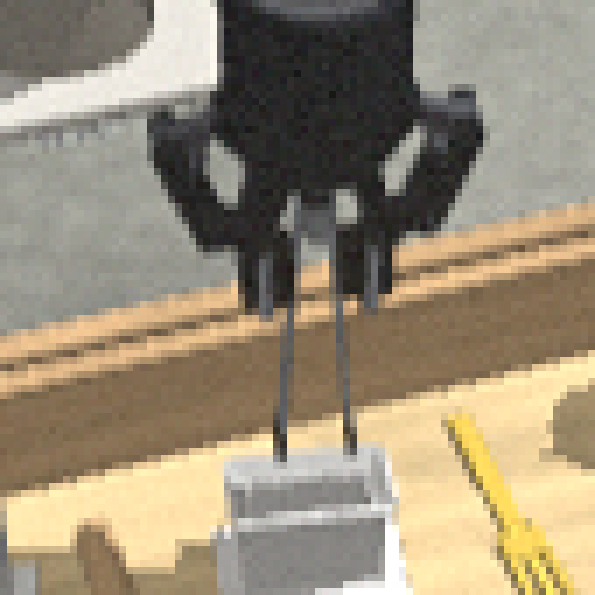

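```bash
python3 -c "
from h import *
c=dict(np.load('s25.npz'))
f=lambda x,y,z: ray(c,200+x/7-.5,120+y/7-.5,z)
a=f(281,461,.098);b=f(350,455,.098);print(a,b,(a+b)/2)
"; python3 go.py 496 -6 128 78.5
```

```text
[ 0.49531718 -0.02226494  0.098     ] [0.50219233 0.00838945 0.098     ] [ 0.49875475 -0.00693775  0.098     ]
t 30.6 tcp [494.4  -4.5 157.4] yawY 78.11 w 37.8 F [ 0.5  0.  -1.2] q6 0.19 tilt [-0.0441  0.0066]
shift mm [-3.2 -1.1 29.3] norm 29.5
turn -0.39
```

```bash
python3 go.py 490.5 -5 128 78.5; python3 -m crank '[[[2,-1,10,0,143],[0,0,10,0,143],[0,0,8,0,143],[0,0,0,0,143]]]'; python3 go.py 491 -5 80 78.5; python3 -c "
from h import *
c=bot.camera('scene')
im=np.clip(cv2.resize(c['img'][120:205,200:285],None,fx=7,fy=7,interpolation=cv2.INTER_NEAREST)*1.3,0,255).astype(np.uint8)
cv2.imwrite('pics/s26.png',im); np.savez('s26.npz',**c)
"
```

```text
t 30.6 tcp [494.4  -4.5 157.4] yawY 78.11 w 37.8 F [ 0.5  0.  -1.2] q6 0.19 tilt [-0.0441  0.0066]
shift mm [ 2.4 -1.3 29.6] norm 29.7
turn -0.39
clock: 31.1
eef_pos: [0.4906, -0.0049, 0.1279]
tool_rot: [0.104, 0.994, 0.001, -0.022]
ft_force: [0.4, -0.5, -0.7]
grip_width: 0.0373
t 31.1 tcp [490.6  -4.9 127.9] yawY 78.1 w 37.3 F [ 0.4 -0.5 -0.7] q6 0.19 tilt [-0.0437  0.0066]
shift mm [-2.5  0.2 47.8] norm 47.9
turn -0.4
```

View pics/s26.png

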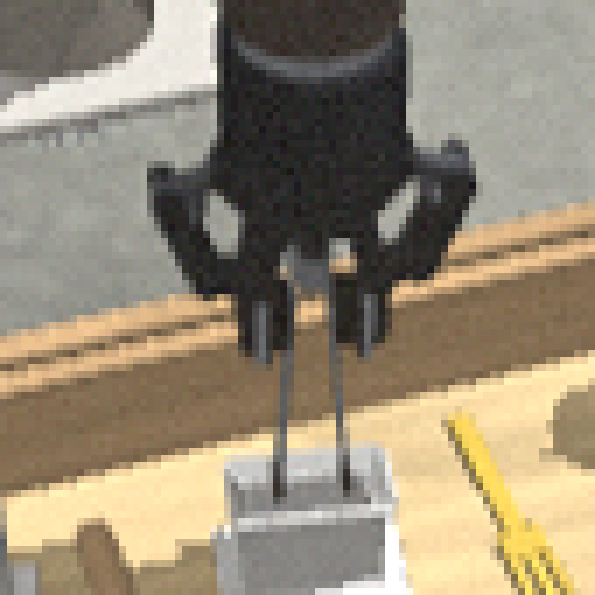

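```bash
python3 -m crank '[[[-1,0,10,0,143],[0,0,12,0,143],[0,0,10,0,143]]]'; python3 go.py 491 -5 80 78.5
```

```text
clock: 31.52
eef_pos: [0.4918, -0.005, 0.0954]
tool_rot: [0.104, 0.994, 0.001, -0.02]
ft_force: [-0.4, 0.6, -1.1]
grip_width: 0.0376
t 31.52 tcp [491.8  -5.   95.4] yawY 78.1 w 37.6 F [-0.4  0.6 -1.1] q6 0.19 tilt [-0.0399  0.0066]
shift mm [ 0.1 -0.1 15.5] norm 15.5
turn -0.4
```

```bash
python3 -m crank '[[[0,0,8,0,143],[0,0,6,0,143],[0,0,1,0,143]]]'; python3 go.py 491 -5 78 78.5
```

```text
clock: 31.9
eef_pos: [0.49, -0.0048, 0.078]
tool_rot: [0.104, 0.994, 0.001, -0.022]
ft_force: [0.1, -1.7, 0.5]
grip_width: 0.0375
t 31.9 tcp [490.   -4.8  78. ] yawY 78.1 w 37.5 F [ 0.1 -1.7  0.5] q6 0.19 tilt [-0.0427  0.0066]
shift mm [-1.  0.  0.] norm 1.0
turn -0.4
```

```bash
python3 -m crank '[[[0,0,1.5,0,143],[0,0,0,0,138],[0,0,0,0,130],[0,0,0,0,100],[0,0,0,0,40],[0,0,0,0,0],[0,0,0,0,0]]]'; python3 go.py 491 -5 78 78.5; python3 -c "
from h import *
c=bot.camera('scene')
im=np.clip(cv2.resize(c['img'][120:205,200:285],None,fx=7,fy=7,interpolation=cv2.INTER_NEAREST)*1.3,0,255).astype(np.uint8)
cv2.imwrite('pics/s27.png',im); np.savez('s27.npz',**c)
"
```

```text
clock: 32.78
eef_pos: [0.4913, -0.0049, 0.0779]
tool_rot: [0.104, 0.994, 0.001, -0.02]
ft_force: [-0.4, 0.1, -0.4]
grip_width: 0.0852
t 32.77 tcp [491.3  -4.9  77.9] yawY 78.1 w 85.2 F [-0.4  0.1 -0.4] q6 0.19 tilt [-0.0395  0.0065]
shift mm [ 0.3 -0.2 -0.1] norm 0.4
turn -0.4
```

View pics/s27.png

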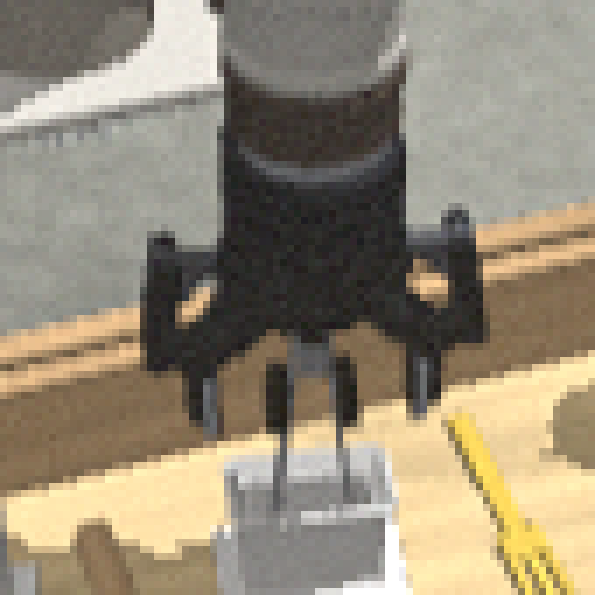

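Released. Rise straight up, then move back out of the top camera's view for a final check.

```bash
python3 -m crank '[[[0,0,-15,0,0],[0,0,-25,0,0],[0,0,-30,0,0],[0,0,-40,0,0],[0,0,-40,0,0],[0,0,-20,0,0],[25,0,0,0,0],[40,0,0,0,0],[40,0,0,0,0],[40,0,0,0,0],[0,0,0,0,0],[0,0,0,0,0]]]'; python3 go.py;  python3 -c "
from h import *
for n in ('scene','top'):
    c=bot.camera(n); np.savez(n+'9.npz',**c); u0,u1,v0,v1=dict(top=(140,345,120,250),scene=(160,330,145,270))[n]
    cv2.imwrite(f'pics/{n}9.png',cv2.resize(c['img'][v0:v1,u0:u1],None,fx=3.9,fy=3.9,interpolation=cv2.INTER_CUBIC))
    P=cloud(c)
    def rep(nm,x0,x1,y0,y1,z0,z1):
        q=P[(P[...,0]>x0)&(P[...,0]<x1)&(P[...,1]>y0)&(P[...,1]<y1)&(P[...,2]>z0)&(P[...,2]<z1)]
        if len(q)<4: print(n,nm,len(q)); return
        r=cv2.minAreaRect(q[:,:2].astype(np.float32)*1e3); print(n,nm,len(q),np.round(r[0],1),np.round(r[1],1),round(r[2],1),'z95',np.percentile(q[:,2],97).round(4))
    rep('head',.45,.53,-.04,.03,.15,.185); rep('grips',.45,.53,-.05,.05,.114,.142)
    rep('valve',.615,.695,.045,.12,.043,.07); rep('cup',.41,.5,.16,.26,.082,.1)
"
```

```text
clock: 34.33
eef_pos: [0.3548, 0.0245, 0.2706]
tool_rot: [0.104, 0.995, 0.002, -0.012]
ft_force: [-0.2, -0.2, 0.4]
grip_width: 0.0856
t 34.33 tcp [354.8  24.5 270.6] yawY 78.08 w 85.6 F [-0.2 -0.2  0.4] q6 0.27 tilt [-0.0236  0.0071]
scene head 52 [487.6  -5. ] [17.5 22.3] 80.9 z95 0.1733
scene grips 69 [487.  -5.] [39. 21.] 77.1 z95 0.1414
scene valve 24 [650.6  82.6] [12.6 13.4] 63.9 z95 0.056
scene cup 110 [455.9 208.4] [68.1 75.4] 65.1 z95 0.0926
top head 66 [485.8  -4.5] [17.5 23.8] 78.3 z95 0.1735
top grips 44 [485.6  -4.4] [40.4 19.2] 77.5 z95 0.1415
top valve 27 [647.5  84.6] [13.4 13.6] 43.5 z95 0.0575
top cup 116 [453.8 208.5] [70.5 68. ] 89.8 z95 0.0951
```

View pics/scene9.png

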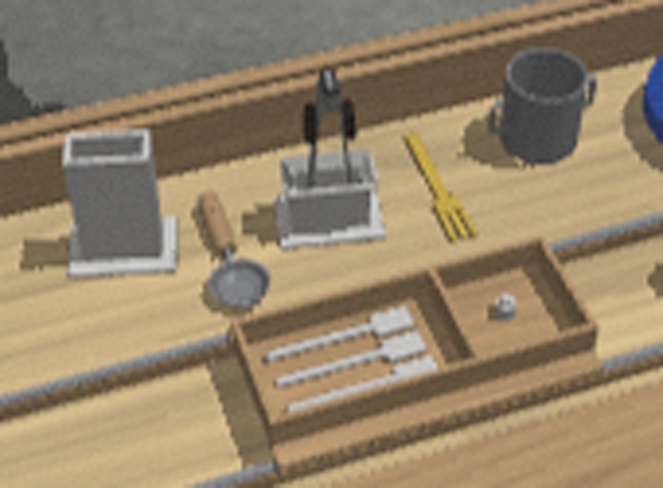

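View pics/top9.png

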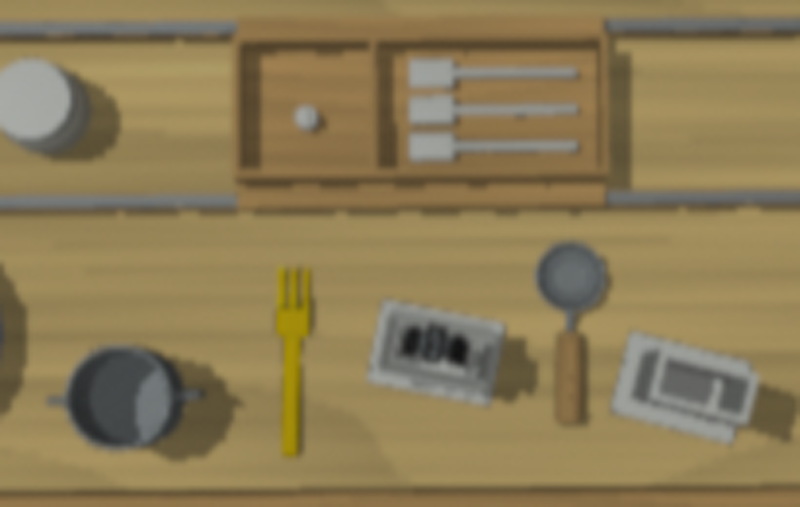

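```bash
python3 -c "
from workcell import bot
print(bot.job_done())"
```

```text
the job is handed in; nothing more can be done
None
```

The job is done and handed in at about 34 s of the 67 s allowed; no verdict was reported. I moved the tongs by their head from the tall well to the short well and re-gripped them by the arm grips. With them I lifted the valve out of the cup, set it down and released it in the square pocket, and stood the tongs back in the short well.

**Last checks, from both cameras:**
- **Valve:** it stands upright and free in the pocket, about 5 mm off centre.
- **Tongs:** they stand let go in the short well, upright and within about 3 mm of its centre. The head top reads 173 mm against 172 mm expected, so they are fully seated.
- **Cup:** it stands within about 2 mm of its start.
- **Other things:** the fork, spoon, tray spoons and snack pot look unmoved; the last pictures barely show the plates and do not show the bowl, beaker or cup lid, so I did not check those at the end.
- **Robot:** it was clear of everything when I handed in.

**What disagreed along the way:**
- **Finger height:** the shut fingertips were about 31 mm higher in the images than the reported TCP. My first grasp of the head therefore closed above it and slipped off. I measured the offset, corrected for it, and later contacts with the well and pocket floors confirmed it.
- **Tool tilt:** the tool tilt drifted by up to about 0.045 rad from row to row. I corrected for this when placing things.
- **Well contact:** seating the tongs in the short well the first time pressed with about 23 N.

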